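# Lift a retaining ring out of a bearing housing with a hook pick

## Robot

A 6-joint arm with a two-finger parallel gripper is mounted at the origin on a cart in front of the work surface, level with it; the furniture and walls round the work are solid. World frame = base frame: x ahead of the robot, y to its left, z up, the work surface at z = 0. Lengths are in m, angles in rad, forces in N, time in s.
With the tool pointing down it reaches from about 0.425 to 0.95 m from the base axis. Payload 3.5 kg.
Tool frame: the origin (TCP) lies on the centre line of the jaws, within the pads' length; the fingertips stand 11 mm ahead of it and the grasp point (between the pads) lies 8 mm behind it; y points along the fingers, x is the direction in which the jaws open and shut, and the axes are right-handed (so a half turn about y gives the same grasp; the last joint's range is limited). The gripper opens to 85 mm and grips with 20 to 120 N. Pads are 22 mm wide; open, the fingers measure 114 mm over their backs; the gripper's body (76 mm by 85 mm) begins 54 mm behind the grasp point. The pads swing forward as they close: fully open they stand 13 mm farther back than shut.
Start: joints at [-1.456, 0.286, 1.577, -0, 1.279, -0.15], TCP at [0.177, -0.651, 0.203] pointing down, gripper open.
Joint ranges: [-2.77, 2.77], [-0.9, 2.22], [0.21, 2.48], [-1.53, 4.67], [0.24, 2.81], [-2.84, 2.84]. Speed limits (rad/s): [2.79, 2.79, 3.14, 3.14, 3.14, 3.14].

## Interface

Orientations are given as a unit quaternion [x, y, z, w].
In Python, from plant import get_state, read_camera, sign_off gives the robot as it stands.
- The arm moves only by the shell command python3 -m inch 'ROWS' [FORCE]. ROWS is JSON, a list of rows, each an object of numbers: "ax", "ay", "az": the turn, a rotation vector about the tool's x, y, z in rad; "x", "y", "z": the shift along the tool's x, y, z in mm; "hand": the closure, from -1 (fully open) to 1 (shut). In form: [{"ax": .., "ay": .., "az": .., "x": .., "y": .., "z": .., "hand": ..}, ...]. A call has 1 to 5 rows; each row shifts and turns the commanded pose from where the row before left it, along the tool's axes as they then stand; what a row does not reach is not made up. A row lasts 1/12 s, in which the tool goes at most 41.7 mm and 7.16 degrees, less where a joint would pass 70% of its speed; a pose out of reach is approached as far as the arm can. A call with a gripper value outside its range is refused whole. The fingers move at their own pace and stop on an object; FORCE is the grip in N (left out, the last holds). Time passes only in rows, so rows that do not move let the fingers close. It gives the time, the measured TCP pose, the force and the opening at its end, in the units of the state.
- get_state(): the state, without advancing time (a new reading comes with each control period).
- read_camera(name): name is "scene" or "top" or "wrist"; returns a dict with "img" (480x640x3 uint8, red, green, blue), "fov_y" (degrees; the focal length in pixels is half the picture's height over the tangent of half this angle, whatever the lens; pixels are square), "cx", "cy" (the principal point, pixels), "distortion" ([k1, k2, p1, p2, k3] as OpenCV has them; the pictures are not rectified), "T" (4x4, takes a point from camera to world coordinates); the wrist camera has in their place "T_tool_cam" (4x4, takes a point from camera to tool coordinates, whose origin is the TCP and whose axes are the tool frame's). Camera axes: x right, y down, z forward; pixel columns grow to the right and rows downward; lengths in m; the calibration is good to about 2 mm. A picture is of the moment at which its call begins: read the wrist's pose just before it. There is no depth.
- sign_off(): hands the job in, once; it reports no verdict.
The state is a dict: "time": time; "qpos": joint angles; "dq": joint speeds; "joint_efforts": joint torques, N m; "eef_pos": TCP position; "tcp_rot": TCP orientation; "contact_force": force on the tool from outside, world axes, zero at the start; "wrist_torque": the same for the moment, N m; "opening": opening from 0.0 (shut) to 1.0 (fully open).
Only numpy, scipy, OpenCV 4.12 (cv2) and the standard library are available. Lean on these libraries where they do the work, as an engineer would, in place of code of your own. Each camera call takes 0.05 s, during which the arm holds its last target. There are 200 camera calls.

## Task

Take the hook pick from its stand, put its foot into the slot of the bearing housing under the end of the split retaining ring, and lift the ring out of its groove with it. Lay the ring flat on the floor of the parts tray and hang the pick upright in its stand again. Leave the other things where they are.

Things in the scene. Friction and masses are not known exactly. Their poses are not given: they have to be found in the camera images.
- housing: Fixed round aluminium bearing housing, diameter 92 mm, top at z = 50 mm, on a dark plate 116 x 116 x 10 mm. Origin: centre of the underside, z up. Recess in the top: radius 34.5 mm, floor z = 43 mm, on which the ring lies. On its -x side (130 to 230 degrees about z) a lip, underside z = 47.5 mm, reaches over the ring to radius 31 mm: the ring leaves it by itself as its +x side is raised.
- slot (a point): Middle of the pick slot where the ring crosses it: 30 mm along the housing's +x, at the ring's underside (z = 43 mm). The slot is 18 mm wide (housing y = -9 to 9 mm), runs along +x from x = 7 mm out through the wall, and its floor is at z = 22 mm.
- ring: Split retaining ring of dark steel, loose, 30 g: outer radius 33, inner 27, thickness 3.5 mm. Origin: centre of the underside. It covers angles -24 to 286 degrees (counterclockwise from its +x), the rest is gap. A lug 12 degrees long at each end reaches in to radius 21 mm. In the groove its axes agree with the housing's within 3 degrees, so its part at angle 0, next to a lug, spans the slot.
- ring_end (a point): The first end of the ring (angle -18 degrees, radius 30 mm), the one at the slot.
- pick: Hook pick, loose, 60 g, upright. Origin: lower end of the 5 mm shank, on its axis, z up. A foot 4 mm thick reaches 15 mm to +x, rising to its tip (top of the tip z = 8.7 mm), so a ring on it slides to the shank and hangs to about 62 mm below the origin. Round collar, radius 12 mm, z = 88 to 92 mm. Black handle z = 92 to 144 mm, 22 mm along x, 14 mm along y: grip across y at about z = 122 mm.
- pick_tip (a point): Tip of the foot, 13 mm along +x and 6.7 mm above the pick's origin.
- stand: Grey fixed stand of the pick, base 80 x 60 mm, 6 mm thick. Origin: on the bench under the pick's seat, z up. A post at x = -26 mm carries a fork with a slot 11 mm wide, open to +x. The pick's collar rests on the tines, its foot points along the stand's +x and so passes up and down through the slot; the pick's origin is then 12 mm above the bench. Stops 3 mm high at x = 17 mm.
- fork (a point): Top of the fork, where the centre of the collar's underside rests: 100 mm above the stand's origin.
- parts_tray: Shallow blue tray, fixed, 220 x 186 x 22 mm outside (it is turned by about 9 degrees within its axes); floor 3 mm above the bench. Origin: centre of the underside. Two turned parts stand at its +x end (x = 55 to 90 mm); the floor from x = -70 to 45 mm, y = -55 to 55 mm is free.
- sleeve: Turned steel sleeve, diameter 25 mm, 56 mm high, standing in the tray; origin at its foot. Leave it.
- plug: Turned steel plug with a head, diameter 28 mm, 39 mm high, standing in the tray; origin at its foot. Leave it.
- loupe: Black eye loupe, diameter 39 mm, 40 mm high, standing on the bench; origin at its foot. Leave it.
- plug_gauge: Plug gauge lying on the bench, 85 x 50 x 16 mm over all; origin under its middle. Leave it.
Things that resemble listed ones, but are neither listed nor needed, are in the scene too. What is shaped like the pick but purple is not meant.

How it is judged:
By the outcome, as a careful person would: the job done as asked, in the order asked, and still so for the second after the job is handed in, with the robot touching nothing.
It also fails if it takes over 64 s, if anything falls off the work surface, if the arm or the gripper's body presses on something with over 40 N, if the wrist force passes 120 N, or if a joint passes its speed limit or range.

## Working session

There is one attempt and no reset: what is moved stays moved. The work goes in short steps, Python scripts to look and compute and a shell command to move; the robot and the scene stay as the last step left them, time stands still between calls to the robot, and variables do not carry over. Pictures are saved under pics/ and viewed, about 8 in all and at most 12, crops included, and the job is handed in when it is done.

```bash
mkdir -p pics; ls
cat > h.py <<'E'
import numpy as np,cv2,json
from plant import get_state,read_camera,sign_off
from scipy.spatial.transform import Rotation as R
def cam(n):
    s=get_state(); c=read_camera(n); h=c['img'].shape[0]
    f=h/2/np.tan(np.radians(c['fov_y'])/2)
    K=np.array([[f,0,c['cx']],[0,f,c['cy']],[0,0,1]])
    if 'T' in c: T=np.array(c['T'])
    else:
        W=np.eye(4);W[:3,:3]=R.from_quat(s['tcp_rot']).as_matrix();W[:3,3]=s['eef_pos'];T=W@np.array(c['T_tool_cam'])
    return dict(img=c['img'],K=K,D=np.array(c['distortion'],float),T=T)
def px2z(c,uv,z):
    p=cv2.undistortPoints(np.array(uv,float).reshape(-1,1,2),c['K'],c['D']).reshape(-1,2)
    d=np.c_[p,np.ones(len(p))]@c['T'][:3,:3].T;o=c['T'][:3,3]
    return o+d*((np.array(z)-o[2])/d[:,2])[:,None]
def proj(c,P):
    M=np.linalg.inv(c['T']);r,_=cv2.Rodrigues(M[:3,:3])
    return cv2.projectPoints(np.array(P,float).reshape(-1,1,3),r,M[:3,3],c['K'],c['D'])[0].reshape(-1,2)
def save(c,name,crop=None,scale=1):
    im=c['img'][:,:,::-1]
    if crop: x0,y0,x1,y1=crop; im=im[y0:y1,x0:x1]
    im=cv2.resize(im,None,fx=scale,fy=scale,interpolation=cv2.INTER_CUBIC)
    cv2.imwrite('pics/'+name+'.png',im)
def store(c,n): np.savez(n+'.npz',**c)
def load(n): return dict(np.load(n+'.npz'))
E
python3 - <<'E'
from h import *
for n in ['top','scene']:
    c=cam(n);store(c,n);save(c,n);print(n,c['T'].round(3).tolist(),c['K'][0,0],c['D'])
s=get_state();print(s)
c=read_camera('wrist');print(c['T_tool_cam'],c['fov_y'])
E
```

```text
pics
top [[0.007, -0.983, 0.183, 0.306], [-1.0, -0.01, -0.016, 0.03], [0.017, -0.183, -0.983, 1.244], [0.0, 0.0, 0.0, 1.0]] 508.5117774764665 [0.00576098 0.         0.         0.         0.        ]
scene [[0.75, -0.356, 0.558, 0.042], [-0.662, -0.402, 0.633, -0.546], [-0.001, -0.844, -0.536, 0.536], [0.0, 0.0, 0.0, 1.0]] 492.8486865667156 [-0.00961032  0.          0.          0.          0.        ]
{'time': 0.1, 'qpos': array([-1.45598315e+00,  2.87113662e-01,  1.57801167e+00,  1.15919896e-05,
        1.27862445e+00, -1.50006178e-01]), 'dq': array([-0.00013618, -0.00173957, -0.00417452, -0.00139356,  0.00033697,
        0.00103237]), 'joint_efforts': array([ 6.34056923e-04, -4.07296371e+01, -2.93697882e+01, -1.57340519e-04,
        3.41922845e-03,  5.98226194e-06]), 'eef_pos': array([ 0.17662324, -0.6508083 ,  0.20207143]), 'tcp_rot': array([-0.56108242,  0.43013934, -0.42908557,  0.56218524]), 'contact_force': array([-0.16213741,  0.19503118, -0.24335814]), 'wrist_torque': array([0.0135702 , 0.02252729, 0.06116775]), 'opening': 1.0008883954775276}
[[ 9.99999547e-01 -4.60620381e-04  8.33005917e-04 -8.37838528e-04]
 [-9.26993112e-04 -2.72466845e-01  9.62164726e-01 -1.71559918e-01]
 [-2.16226188e-04 -9.62165062e-01 -2.72467148e-01  6.82039156e-02]
 [ 0.00000000e+00  0.00000000e+00  0.00000000e+00  1.00000000e+00]] 61.77133553963195
```

View pics/top.png

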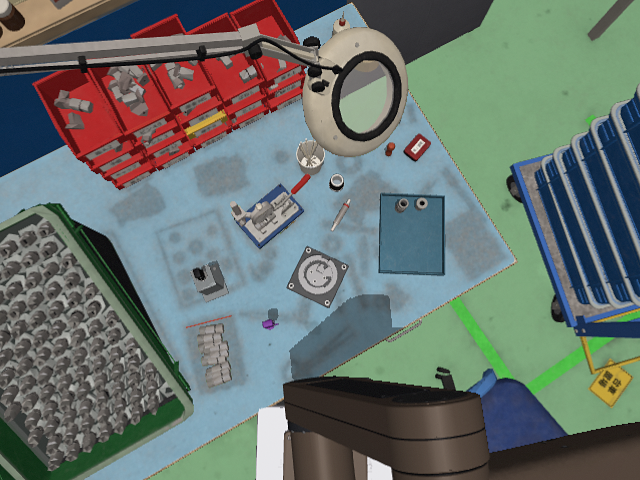

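View pics/scene.png

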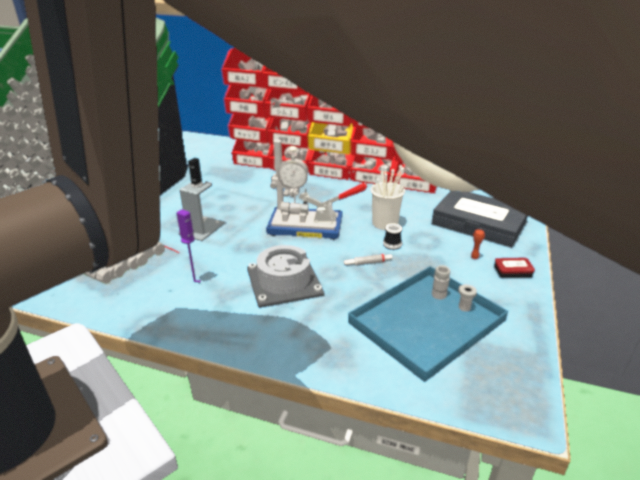

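Top view: housing with ring at (319,275). The pick is at (208,275): black handle in the grey stand. Its lookalike is the purple one at (270,322), and the black loupe at (337,182) is a different part. The tray is at (411,234). The choice is the black-handled one, and I'll check it in a crop.

Run:
```python
from h import *
c=load('top');im=c['img'][:,:,::-1]
a=cv2.resize(im[243:308,283:353],None,fx=6,fy=6,interpolation=cv2.INTER_CUBIC)
b=cv2.resize(im[250:315,183:243],None,fx=6,fy=6,interpolation=cv2.INTER_CUBIC)
cv2.imwrite('pics/c1.png',np.hstack([a,b]))
print(px2z(c,[[319,275],[208,275],[411,234],[270,322]],[.05,.1,.0,.1]).round(3))
```

```text
[[ 0.456  0.019  0.05 ]
 [ 0.447  0.269  0.1  ]
 [ 0.567 -0.211  0.   ]
 [ 0.343  0.127  0.1  ]]
```

View pics/c1.png

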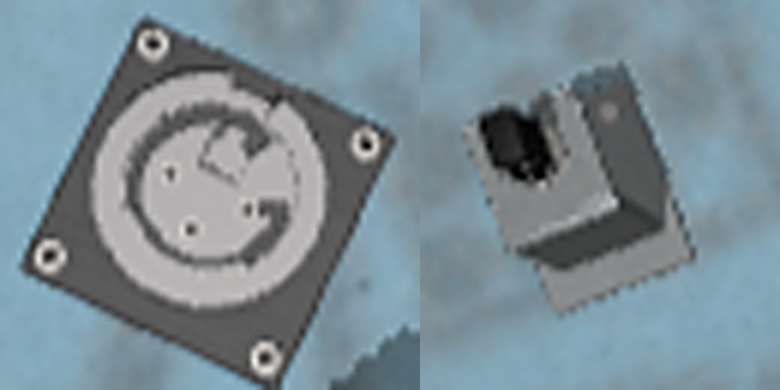

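The crops confirm the choice: the housing slot points up-right in the image (about world −26°), with the ring lug beside it. The black-handled pick sits in the grey fork. Next I'll move to a closer wrist view.

```bash
cat >> h.py <<'E'
def pose():
    s=get_state();return np.array(s['eef_pos']),R.from_quat(s['tcp_rot'])
def plan(target,yaw=None):
    """delta in tool mm; yaw = desired world yaw(deg) of tool z axis (tool down)"""
    p,r=pose();print('p',p.round(4),'zaxis yaw',np.degrees(np.arctan2(*r.as_matrix()[[1,0],2])).round(2))
    d=np.array(target)-p
    if yaw is not None:
        a=np.radians(yaw);z=np.array([np.cos(a),np.sin(a),0]);y=np.array([0,0,-1.]);x=np.cross(y,z)
        r2=R.from_matrix(np.c_[x,y,z]);rv=(r.inv()*r2).as_rotvec()
        print('rotvec',rv.round(4),'deg',np.degrees(rv).round(2),'shift after turn',(r2.inv().apply(d)*1e3).round(1))
    print('shift now',(r.inv().apply(d)*1e3).round(1))
E
python3 - <<'E'
from h import *
p,r=pose();print(r.as_matrix().round(3))
plan([.50,-.2,.3]);plan([.42,.14,.3],0)
E
```

```text
[[ 0.262 -0.     0.965]
 [-0.965  0.002  0.262]
 [-0.002 -1.     0.   ]]
p [ 0.1766 -0.6509  0.2022] zaxis yaw 15.17
shift now [-350.7  -97.   430.1]
p [ 0.1766 -0.6509  0.2022] zaxis yaw 15.17
rotvec [-0.      0.2648 -0.0019] deg [-0.   15.17 -0.11] shift after turn [-790.9  -97.8  243.4]
shift now [-699.8  -96.3  441.9]
```

```bash
R='';python3 -m inch '[{"x":-23.4,"y":-6.5,"z":28.7},{"x":-23.4,"y":-6.5,"z":28.7},{"x":-23.4,"y":-6.5,"z":28.7},{"x":-23.4,"y":-6.5,"z":28.7},{"x":-23.4,"y":-6.5,"z":28.7}]' >/dev/null; python3 -m inch '[{"x":-23.4,"y":-6.5,"z":28.7},{"x":-23.4,"y":-6.5,"z":28.7},{"x":-23.4,"y":-6.5,"z":28.7},{"x":-23.4,"y":-6.5,"z":28.7},{"x":-23.4,"y":-6.5,"z":28.7}]'; python3 -m inch '[{"x":-23.4,"y":-6.5,"z":28.7},{"x":-23.4,"y":-6.5,"z":28.7},{"x":-23.4,"y":-6.5,"z":28.7},{"x":-23.4,"y":-6.5,"z":28.7},{"x":-23.4,"y":-6.5,"z":28.7}]' >/dev/null
python3 -m inch '[{"x":-38,"z":1},{"x":-38,"z":1},{"x":-38,"z":1},{"x":-38,"z":1},{"x":-38,"z":1}]' >/dev/null;python3 -m inch '[{"x":-38,"z":1},{"x":-38,"z":1},{"x":-38,"z":1},{"x":-38,"z":1},{}]'
python3 - <<'E'
from h import *
c=cam('wrist');store(c,'w1');save(c,'w1');plan([.42,.14,.3],0)
E
```

```text
p [ 0.1766 -0.651   0.2024] zaxis yaw 15.17
rotvec [-0.      0.2648 -0.0016] deg [-0.   15.17 -0.09] shift after turn [-791.   -97.6  243.4]
shift now [-699.9  -96.4  441.9]validation failed for argument at $[0]...
validation failed for argument at $[0]...
validation failed for argument at $[0]...
validation failed for argument at $[0]...
validation failed for argument at $[0]...
```

View pics/w1.png

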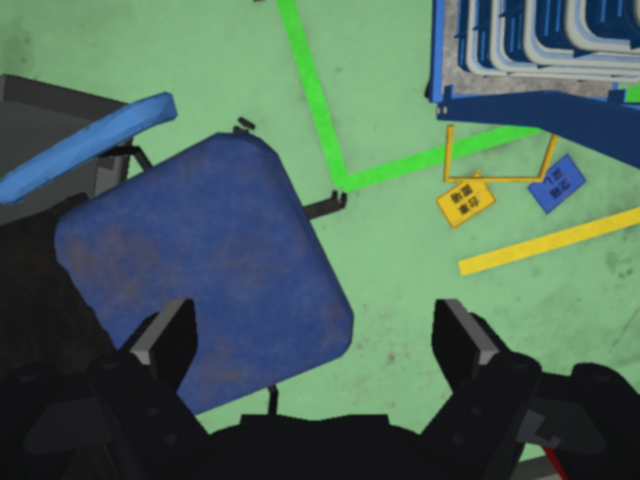

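The calls were refused because each row needs every key, so the arm hasn't moved and this picture only shows the floor. I'll resend full rows.

```bash
python3 -m inch '[{"ax":0,"ay":0,"az":0,"x":-23.4,"y":-6.5,"z":28.7,"hand":-1},{"ax":0,"ay":0,"az":0,"x":-23.4,"y":-6.5,"z":28.7,"hand":-1},{"ax":0,"ay":0,"az":0,"x":-23.4,"y":-6.5,"z":28.7,"hand":-1},{"ax":0,"ay":0,"az":0,"x":-23.4,"y":-6.5,"z":28.7,"hand":-1},{"ax":0,"ay":0,"az":0,"x":-23.4,"y":-6.5,"z":28.7,"hand":-1}]'
python3 -m inch '[{"ax":0,"ay":0,"az":0,"x":-23.4,"y":-6.5,"z":28.7,"hand":-1},{"ax":0,"ay":0,"az":0,"x":-23.4,"y":-6.5,"z":28.7,"hand":-1},{"ax":0,"ay":0,"az":0,"x":-23.4,"y":-6.5,"z":28.7,"hand":-1},{"ax":0,"ay":0,"az":0,"x":-23.4,"y":-6.5,"z":28.7,"hand":-1},{"ax":0,"ay":0,"az":0,"x":-23.4,"y":-6.5,"z":28.7,"hand":-1}]'
```

```text
time: 0.62
eef_pos: [0.2852, -0.4994, 0.2358]
tcp_rot: [-0.561, 0.43, -0.43, 0.562]
contact_force: [-0.1, 0.4, 0.4]
opening: 1.001
time: 1.03
eef_pos: [0.3931, -0.3488, 0.2686]
tcp_rot: [-0.562, 0.43, -0.43, 0.562]
contact_force: [0.9, -0.3, -0.2]
opening: 1.0
```

```bash
python3 -m inch '[{"ax":0,"ay":0,"az":0,"x":-23.4,"y":-6.5,"z":28.7,"hand":-1},{"ax":0,"ay":0,"az":0,"x":-23.4,"y":-6.5,"z":28.7,"hand":-1},{"ax":0,"ay":0,"az":0,"x":-23.4,"y":-6.5,"z":28.7,"hand":-1},{"ax":0,"ay":0,"az":0,"x":-23.4,"y":-6.5,"z":28.7,"hand":-1},{"ax":0,"ay":0,"az":0,"x":-23.4,"y":-6.5,"z":28.7,"hand":-1}]'
python3 -m inch '[{"ax":0,"ay":0,"az":0,"x":-39,"y":0,"z":0.5,"hand":-1},{"ax":0,"ay":0,"az":0,"x":-39,"y":0,"z":0.5,"hand":-1},{"ax":0,"ay":0,"az":0,"x":-39,"y":0,"z":0.5,"hand":-1},{"ax":0,"ay":0,"az":0,"x":-39,"y":0,"z":0.5,"hand":-1},{"ax":0,"ay":0,"az":0,"x":-39,"y":0,"z":0.5,"hand":-1}]'
python3 -m inch '[{"ax":0,"ay":0,"az":0,"x":-39,"y":0,"z":0.5,"hand":-1},{"ax":0,"ay":0,"az":0,"x":-39,"y":0,"z":0.5,"hand":-1},{"ax":0,"ay":0,"az":0,"x":-39,"y":0,"z":0.5,"hand":-1},{"ax":0,"ay":0,"az":0,"x":-39,"y":0,"z":0.5,"hand":-1},{"ax":0,"ay":0,"az":0,"x":0,"y":0,"z":0,"hand":-1}]'
python3 - <<'E'
from h import *
c=cam('wrist');store(c,'w1');save(c,'w1b');plan([.42,.14,.3],0);print(get_state()['qpos'].round(3))
E
```

```text
time: 1.45
eef_pos: [0.5009, -0.1982, 0.3011]
tcp_rot: [0.562, -0.43, 0.43, -0.562]
contact_force: [-0.0, -0.6, -0.4]
opening: 1.001
time: 1.87
eef_pos: [0.4508, -0.0095, 0.3006]
tcp_rot: [-0.561, 0.43, -0.43, 0.562]
contact_force: [0.4, 0.6, 0.3]
opening: 0.998
time: 2.28
eef_pos: [0.4105, 0.1453, 0.301]
tcp_rot: [-0.563, 0.428, -0.427, 0.564]
contact_force: [0.1, -0.3, 0.2]
opening: 1.002
p [0.4115 0.1427 0.3009] zaxis yaw 15.56
rotvec [-0.0003  0.2715 -0.0003] deg [-2.000e-02  1.556e+01 -1.000e-02] shift after turn [2.7 0.9 8.5]
shift now [4.9 0.9 7.4]
[ 0.1   -0.33   2.007  0.     1.464  1.399]
```

View pics/w1b.png

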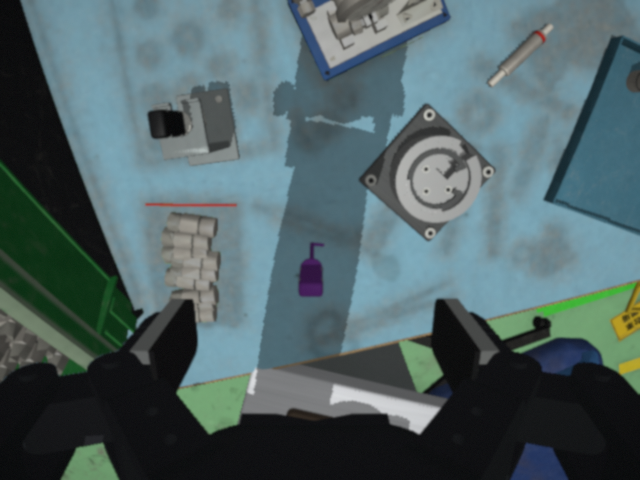

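Wrist view: stand with the black handle at (180,125), housing at (430,175) with its slot toward upper right (465,155), purple decoy at (312,270), tray at right. I'll zoom on both.

Run:
```python
from h import *
c=load('w1');im=c['img'][:,:,::-1]
a=cv2.resize(im[70:175,140:250],None,fx=3.6,fy=3.6,interpolation=cv2.INTER_CUBIC)
b=cv2.resize(im[125:230,380:485],None,fx=3.6,fy=3.6,interpolation=cv2.INTER_CUBIC)
cv2.imwrite('pics/c2.png',np.hstack([a,b]))
```

```text
(no output)
```

View pics/c2.png

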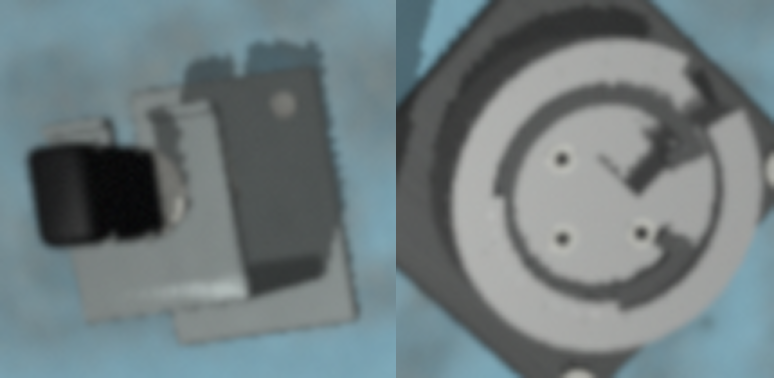

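Run:
```python
from h import *
c=load('w1')
f=lambda u,v:[140+u/3.6,70+v/3.6]
b=px2z(c,[f(355,315),f(320,68),f(183,340)],.006);print('base',b.round(4))
ang=lambda d:np.degrees(np.arctan2(d[1],d[0])).round(1)
print('x dir',ang(b[1]-b[0]),'y dir',ang(b[2]-b[0]),np.linalg.norm(b[1]-b[0]),np.linalg.norm(b[2]-b[0]))
t=px2z(c,[f(245,297),f(215,105),f(88,320)],.1);print('fork',t.round(4),ang(t[1]-t[0]),ang(t[2]-t[0]))
h=px2z(c,[f(35,150),f(40,245),f(105,242),f(95,150)],.156);print('handle',h.round(4),h.mean(0))
p=px2z(c,[[427,103],[494,172],[430,240],[360,180]],.01);m=p.mean(0);print('plate',p.round(4),m.round(4),[ang(q-m) for q in p],[np.linalg.norm(q-m).round(4) for q in p])
g=lambda u,v:[380+(u-396)/3.6,125+v/3.6]
s=px2z(c,[g(690,68),g(735,110)],.05);print('slot outer',s.round(4),ang(s.mean(0)-m))
tp=load('top')
P=px2z(tp,[[378.5,275],[444,274],[443,195.5],[380,194.5]],.022);print('tray',P.round(3),P.mean(0).round(3),ang(P[1]-P[0]),ang(P[3]-P[0]))
P=px2z(tp,[[403,205],[422,202.5]],[.056,.039]);print(P)
```

```text
base [[0.4146 0.2381 0.006 ]
 [0.4857 0.266  0.006 ]
 [0.3921 0.2904 0.006 ]]
x dir 21.4 y dir 113.3 0.07631100602231292 0.05692660712800093
fork [[0.424  0.2516 0.1   ]
 [0.4684 0.2689 0.1   ]
 [0.4076 0.2901 0.1   ]] 21.3 113.1
handle [[0.4506 0.2892 0.156 ]
 [0.4311 0.2845 0.156 ]
 [0.4354 0.2706 0.156 ]
 [0.4539 0.2764 0.156 ]] [0.44276186 0.28016022 0.156     ]
plate [[ 0.5306  0.0498  0.01  ]
 [ 0.4802 -0.0522  0.01  ]
 [ 0.3816 -0.0072  0.01  ]
 [ 0.4278  0.0963  0.01  ]] [0.455  0.0217 0.01  ] [np.float64(20.4), np.float64(-71.2), np.float64(-158.5), np.float64(110.1)] [np.float64(0.0806), np.float64(0.078), np.float64(0.0789), np.float64(0.0794)]
slot outer [[ 0.4974  0.0109  0.05  ]
 [ 0.4899 -0.0063  0.05  ]] -26.6
tray [[ 0.461 -0.126  0.022]
 [ 0.465 -0.285  0.022]
 [ 0.662 -0.29   0.022]
 [ 0.663 -0.132  0.022]] [ 0.562 -0.208  0.022] -88.6 -1.8
[[ 0.62710787 -0.18296236  0.056     ]
 [ 0.63859563 -0.23292898  0.039     ]]
```

Run:
```python
from h import *
plan([.4425,.280,.21],22.3)
```

```text
p [0.4115 0.1427 0.3009] zaxis yaw 15.56
rotvec [-0.0004 -0.1177 -0.0002] deg [-0.02 -6.74 -0.01] shift after turn [-115.3   90.9   80.7]
shift now [-124.    90.9   66.6]
```

```bash
python3 -m inch '[{"ax":0,"ay":-0.1177,"az":0,"x":0,"y":0,"z":0,"hand":-1},{"ax":0,"ay":0,"az":0,"x":-23,"y":18.2,"z":16.1,"hand":-1},{"ax":0,"ay":0,"az":0,"x":-23,"y":18.2,"z":16.1,"hand":-1},{"ax":0,"ay":0,"az":0,"x":-23,"y":18.2,"z":16.1,"hand":-1},{"ax":0,"ay":0,"az":0,"x":-23,"y":18.2,"z":16.1,"hand":-1}]'
python3 -m inch '[{"ax":0,"ay":0,"az":0,"x":-23,"y":18.2,"z":16.1,"hand":-1},{"ax":0,"ay":0,"az":0,"x":0,"y":0,"z":0,"hand":-1},{"ax":0,"ay":0,"az":0,"x":0,"y":0,"z":0,"hand":-1}]'
python3 - <<'E'
from h import *
c=cam('wrist');store(c,'w2');save(c,'w2');plan([.4425,.280,.126],22.3)
E
```

```text
time: 2.75
eef_pos: [0.4392, 0.249, 0.2272]
tcp_rot: [-0.585, 0.396, -0.397, 0.586]
contact_force: [0.3, -0.9, -0.2]
opening: 0.998
time: 3.0
eef_pos: [0.4443, 0.2759, 0.2077]
tcp_rot: [0.587, -0.396, 0.395, -0.585]
contact_force: [0.5, 0.1, 0.2]
opening: 1.003
p [0.445  0.2756 0.2092] zaxis yaw 21.88
rotvec [ 0.0017 -0.0073  0.0007] deg [ 0.1  -0.42  0.04] shift after turn [-5.  83.2 -0.6]
shift now [-5.1 83.2 -0.5]
```

View pics/w2.png

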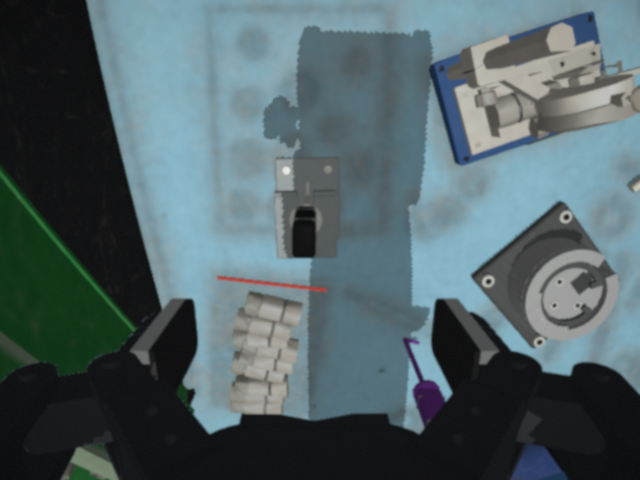

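Close view: black handle at (304,232), foot pointing up the image at (308,190), base edges vertical, so the yaw is right. I'll fit the pose by projecting a model.

Run:
```python
from h import *
from scipy.optimize import least_squares
c=load('w2')
def model(q):
    x,y,a=q;L=[]
    ca,sa=np.cos(a),np.sin(a)
    pts=np.array([[sx*.011,sy*.007,z] for z in(.104,.156) for sx in(-1,1) for sy in(-1,1)])
    return np.c_[x+ca*pts[:,0]-sa*pts[:,1],y+sa*pts[:,0]+ca*pts[:,1],pts[:,2]]
g=c['img'].max(2)[195:265,285:325];m=g<45
print(m.sum());ys,xs=np.nonzero(m);print(xs.min()+285,xs.max()+285,ys.min()+195,ys.max()+195)
a=np.radians(22)
def sil(q):
    h=cv2.convexHull(((proj(c,model([q[0],q[1],a])))*16).astype(np.int32))
    r=np.zeros((480,640),np.uint8);cv2.fillConvexPoly(r,h,1,shift=4);return r[195:265,285:325].astype(bool)
best=max(((lambda s:(s&m).sum()/(s|m).sum())(sil((x,y))),x,y) for x in np.arange(.43,.456,.001) for y in np.arange(.268,.292,.001))
print(best);plan([best[1],best[2],.126],22)
b=px2z(c,[[276,258],[337,258],[339.5,157.5],[275.5,157.5]],.006);print(b.round(4),b.mean(0))
```

```text
995
293 314 207 256
(np.float64(0.7419835943325876), np.float64(0.444), np.float64(0.28400000000000003))
p [0.445  0.2756 0.2092] zaxis yaw 21.88
rotvec [ 0.0017 -0.0021  0.0007] deg [ 0.1  -0.12  0.04] shift after turn [-8.1 83.2  2.3]
shift now [-8.2 83.2  2.4]
[[0.3726 0.2879 0.006 ]
 [0.395  0.2322 0.006 ]
 [0.486  0.268  0.006 ]
 [0.464  0.3226 0.006 ]] [0.42941165 0.27766365 0.006     ]
```

```bash
python3 -m inch '[{"ax":0,"ay":0,"az":0,"x":-7,"y":10,"z":1.2,"hand":-1},{"ax":0,"ay":0,"az":0,"x":0,"y":20,"z":0,"hand":-1},{"ax":0,"ay":0,"az":0,"x":0,"y":25,"z":0,"hand":-1},{"ax":0,"ay":0,"az":0,"x":0,"y":28,"z":0,"hand":-1},{"ax":0,"ay":0,"az":0,"x":0,"y":0,"z":0,"hand":-1}]'
python3 -m inch '[{"ax":0,"ay":0,"az":0,"x":0,"y":0,"z":0,"hand":0},{"ax":0,"ay":0,"az":0,"x":0,"y":0,"z":0,"hand":0.3}]' 30
python3 - <<'E'
from h import *
c=cam('wrist');store(c,'w3');save(c,'w3',(200,140,440,480),1.7);plan([.4435,.2825,.126],22)
E
```

```text
time: 3.47
eef_pos: [0.4397, 0.2813, 0.1217]
tcp_rot: [0.588, -0.398, 0.395, -0.583]
contact_force: [-1.2, -0.3, -1.3]
opening: 0.999
time: 3.63
eef_pos: [0.4443, 0.2836, 0.1287]
tcp_rot: [-0.585, 0.396, -0.397, 0.587]
contact_force: [1.0, -0.4, -0.0]
opening: 0.745
p [0.4447 0.2839 0.1293] zaxis yaw 21.88
rotvec [-0.0044 -0.0022  0.    ] deg [-0.25 -0.12  0.  ] shift after turn [ 0.8  3.3 -1.6]
shift now [ 0.8  3.3 -1.6]
```

View pics/w3.png

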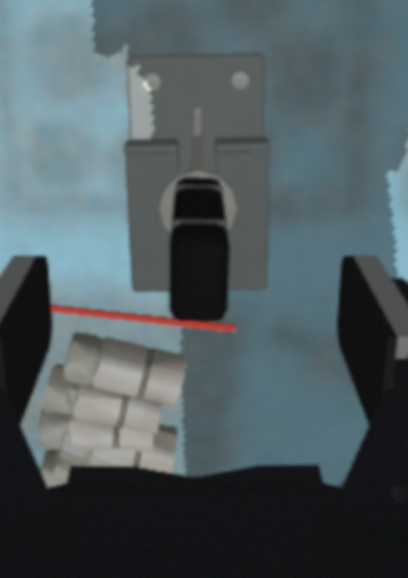

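The handle is centred between the open jaws. The collar is at crop (199,205) and the foot points straight up the image. I'll use the collar to check the pose along the foot.

Run:
```python
from h import *
c=load('w3');f=lambda u,v:[200+u/1.7,140+v/1.7]
P=px2z(c,[f(199,205),f(160,205),f(238,205)],.104);print(P.round(4))
q=px2z(c,[f(197,107)],.0207);print('tip',q.round(4))
for x,y in[(.4435,.2825),(P[0][0],P[0][1])]:
  a=np.radians(22);print(((proj(c,[[x,y,.104],[x-np.cos(a)*.011,y-np.sin(a)*.011,.156],[x+np.cos(a)*.011,y+np.sin(a)*.011,.156]])-[200,140])*1.7).round(0))
plan([P[0][0],P[0][1],.126],22)
```

```text
[[0.4436 0.2824 0.104 ]
 [0.4392 0.2935 0.104 ]
 [0.448  0.2714 0.104 ]]
tip [[0.4565 0.2878 0.0207]]
[[199. 205.]
 [200. 322.]
 [200. 235.]]
[[199. 205.]
 [201. 322.]
 [201. 235.]]
p [0.4447 0.2839 0.1293] zaxis yaw 21.88
rotvec [-0.0044 -0.0022  0.    ] deg [-0.25 -0.12  0.  ] shift after turn [ 0.9  3.3 -1.6]
shift now [ 0.9  3.3 -1.6]
```

```bash
python3 -m inch '[{"ax":0,"ay":0,"az":0,"x":0.8,"y":3,"z":-1.5,"hand":0.5},{"ax":0,"ay":0,"az":0,"x":0,"y":0,"z":0,"hand":1},{"ax":0,"ay":0,"az":0,"x":0,"y":0,"z":0,"hand":1},{"ax":0,"ay":0,"az":0,"x":0,"y":0,"z":0,"hand":1},{"ax":0,"ay":0,"az":0,"x":0,"y":0,"z":0,"hand":1}]' 70
python3 -m inch '[{"ax":0,"ay":0,"az":0,"x":0,"y":0,"z":0,"hand":1},{"ax":0,"ay":0,"az":0,"x":0,"y":0,"z":0,"hand":1},{"ax":0,"ay":0,"az":0,"x":0,"y":0,"z":0,"hand":1},{"ax":0,"ay":0,"az":0,"x":0,"y":0,"z":0,"hand":1}]'
python3 -c "
from h import *
plan([.4436,.2824,.126],22);print(get_state()['qpos'].round(3))"
```

```text
time: 4.1
eef_pos: [0.4427, 0.2825, 0.1249]
tcp_rot: [-0.585, 0.395, -0.396, 0.586]
contact_force: [0.3, -0.5, 3.2]
opening: 0.122
time: 4.43
eef_pos: [0.4427, 0.2825, 0.1249]
tcp_rot: [-0.586, 0.395, -0.396, 0.586]
contact_force: [0.8, -1.0, 6.3]
opening: 0.125
p [0.4427 0.2825 0.1249] zaxis yaw 21.92
rotvec [-0.0017 -0.0014  0.0003] deg [-0.1  -0.08  0.02] shift after turn [ 0.4 -1.1  0.8]
shift now [ 0.4 -1.1  0.8]
[ 0.375  0.035  2.012 -0.     1.093  1.563]
```

```bash
python3 -m inch '[{"ax":0,"ay":0,"az":0,"x":0,"y":-15,"z":0,"hand":1},{"ax":0,"ay":0,"az":0,"x":0,"y":-30,"z":0,"hand":1},{"ax":0,"ay":0,"az":0,"x":0,"y":-38,"z":0,"hand":1},{"ax":0,"ay":0,"az":0,"x":0,"y":-30,"z":0,"hand":1},{"ax":0,"ay":0,"az":0,"x":0,"y":-12,"z":0,"hand":1}]'
python3 -m inch '[{"ax":0,"ay":-0.12,"az":0,"x":0,"y":0,"z":0,"hand":1},{"ax":0,"ay":-0.12,"az":0,"x":0,"y":0,"z":0,"hand":1},{"ax":0,"ay":-0.12,"az":0,"x":0,"y":0,"z":0,"hand":1},{"ax":0,"ay":-0.12,"az":0,"x":0,"y":0,"z":0,"hand":1},{"ax":0,"ay":-0.12,"az":0,"x":0,"y":0,"z":0,"hand":1}]' >/dev/null
python3 -m inch '[{"ax":0,"ay":-0.12,"az":0,"x":0,"y":0,"z":0,"hand":1},{"ax":0,"ay":-0.12,"az":0,"x":0,"y":0,"z":0,"hand":1},{"ax":0,"ay":-0.12,"az":0,"x":0,"y":0,"z":0,"hand":1},{"ax":0,"ay":-0.12,"az":0,"x":0,"y":0,"z":0,"hand":1},{"ax":0,"ay":-0.12,"az":0,"x":0,"y":0,"z":0,"hand":1}]' >/dev/null
python3 -m inch '[{"ax":0,"ay":-0.12,"az":0,"x":0,"y":0,"z":0,"hand":1},{"ax":0,"ay":-0.12,"az":0,"x":0,"y":0,"z":0,"hand":1},{"ax":0,"ay":-0.12,"az":0,"x":0,"y":0,"z":0,"hand":1},{"ax":0,"ay":-0.12,"az":0,"x":0,"y":0,"z":0,"hand":1},{"ax":0,"ay":-0.12,"az":0,"x":0,"y":0,"z":0,"hand":1}]' >/dev/null
python3 -m inch '[{"ax":0,"ay":-0.12,"az":0,"x":0,"y":0,"z":0,"hand":1},{"ax":0,"ay":-0.12,"az":0,"x":0,"y":0,"z":0,"hand":1},{"ax":0,"ay":-0.12,"az":0,"x":0,"y":0,"z":0,"hand":1},{"ax":0,"ay":-0.12,"az":0,"x":0,"y":0,"z":0,"hand":1},{"ax":0,"ay":0,"az":0,"x":0,"y":0,"z":0,"hand":1}]'
python3 -c "
from h import *
plan([.51,-.004,.19],154.7);print(get_state()['qpos'].round(3))"
```

```text
time: 4.85
eef_pos: [0.4436, 0.2832, 0.2534]
tcp_rot: [-0.584, 0.395, -0.397, 0.588]
contact_force: [1.3, 0.3, -0.5]
opening: 0.122
time: 6.52
eef_pos: [0.4411, 0.282, 0.2465]
tcp_rot: [-0.604, -0.367, 0.369, 0.604]
contact_force: [0.3, -0.7, -0.1]
opening: 0.119
p [0.4411 0.282  0.2465] zaxis yaw 152.67
rotvec [-0.0025 -0.0355 -0.0024] deg [-0.14 -2.03 -0.14] shift after turn [-229.1   56.5 -184.6]
shift now [-222.3   56.6 -192.7]
[ 0.375 -0.081  1.896  0.     1.331 -0.719]
```

```bash
python3 -m inch '[{"ax":0,"ay":-0.0355,"az":0,"x":0,"y":0,"z":0,"hand":1},{"ax":0,"ay":0,"az":0,"x":-28.6,"y":0,"z":-23.1,"hand":1},{"ax":0,"ay":0,"az":0,"x":-28.6,"y":0,"z":-23.1,"hand":1},{"ax":0,"ay":0,"az":0,"x":-28.6,"y":0,"z":-23.1,"hand":1},{"ax":0,"ay":0,"az":0,"x":-28.6,"y":0,"z":-23.1,"hand":1}]'
python3 -m inch '[{"ax":0,"ay":0,"az":0,"x":-28.6,"y":10,"z":-23.1,"hand":1},{"ax":0,"ay":0,"az":0,"x":-28.6,"y":10,"z":-23.1,"hand":1},{"ax":0,"ay":0,"az":0,"x":-28.6,"y":18,"z":-23.1,"hand":1},{"ax":0,"ay":0,"az":0,"x":-28.6,"y":18,"z":-23.1,"hand":1},{"ax":0,"ay":0,"az":0,"x":0,"y":0,"z":0,"hand":1}]'
python3 -m inch '[{"ax":0,"ay":0,"az":0,"x":0,"y":0,"z":0,"hand":1}]'
python3 - <<'E'
from h import *
c=cam('wrist');store(c,'w4');save(c,'w4',(180,60,460,410),1.7);plan([.51,-.004,.19],154.7)
E
```

```text
time: 6.93
eef_pos: [0.4757, 0.1381, 0.2474]
tcp_rot: [-0.598, -0.377, 0.378, 0.599]
contact_force: [1.8, 0.7, -0.3]
opening: 0.122
time: 7.35
eef_pos: [0.5089, -0.0085, 0.1875]
tcp_rot: [-0.598, -0.373, 0.377, 0.601]
contact_force: [-1.0, 0.5, -1.2]
opening: 0.117
time: 7.43
eef_pos: [0.5093, -0.005, 0.19]
tcp_rot: [-0.598, -0.375, 0.377, 0.6]
contact_force: [0.2, -0.1, 0.0]
opening: 0.125
p [ 0.51   -0.0039  0.1914] zaxis yaw 154.36
rotvec [-0.003  -0.0059 -0.    ] deg [-0.17 -0.34 -0.  ] shift after turn [-0.1  1.4 -0.1]
shift now [-0.1  1.4 -0.1]
```

View pics/w4.png

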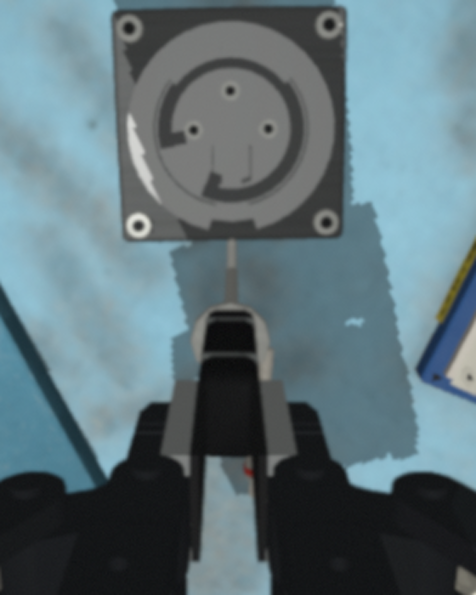

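The pick is in hand and vertical, with the tip at crop (232,238). The slot mouth is at (208–258, 225) and the lug at (212,185). Working out the offsets.

Run:
```python
from h import *
c=load('w4');f=lambda u,v:[180+u/1.7,60+v/1.7]
B=px2z(c,[f(129,28),f(329,24),f(326,222),f(138,226)],.012);print('bolts',B.mean(0).round(4))
e=[B[0]-B[3],B[1]-B[2]];print([np.degrees(np.arctan2(-v[1],-v[0])).round(1) for v in e],[np.degrees(np.arctan2(v[0],-v[1])).round(1) for v in (B[0]-B[1],B[3]-B[2])])
S=px2z(c,[f(208,225),f(258,225)],.05);print('slot mouth',S.round(4))
H=px2z(c,[f(231,122)],.05)  # housing outer circle centre
print('circ',H.round(4))
L=px2z(c,[f(221,185)],.0465);print('lug edge',L)
tip=px2z(c,[f(232,239)],.0785+.0087);print('tip',tip.round(4))
P,r=pose();print('pick origin est',(P+r.apply([0,.113,.0008])).round(4))
C=np.r_[B.mean(0)[:2]]
for yaw in(-25.5,):
  a=np.radians(yaw);M=np.array([[np.cos(a),np.sin(a)],[-np.sin(a),np.cos(a)]])
  for n,q in(('S',S),('lug',L),('tip',tip),('circ',H)):print(n,((q[:,:2]-C)@M.T*1e3).round(1))
```

```text
bolts [0.4555 0.0221 0.012 ]
[np.float64(-24.9), np.float64(-24.8)] [np.float64(-24.7), np.float64(-24.5)]
slot mouth [[ 0.4896 -0.006   0.05  ]
 [ 0.4997  0.0148  0.05  ]]
circ [[0.4525 0.0237 0.05  ]]
lug edge [[0.47604735 0.00726353 0.0465    ]]
tip [[0.494  0.004  0.0872]]
pick origin est [ 0.5089 -0.0034  0.0784]
S [[ 42.9 -10.6]
 [ 43.   12.4]]
lug [[25.  -4.5]]
tip [[42.6  0.3]]
circ [[-3.4  0.2]]
```

```bash
python3 -m inch '[{"ax":0,"ay":-0.015,"az":0,"x":1.5,"y":10,"z":0,"hand":1},{"ax":0,"ay":0,"az":0,"x":0,"y":15,"z":0,"hand":1},{"ax":0,"ay":0,"az":0,"x":0,"y":15,"z":0,"hand":1},{"ax":0,"ay":0,"az":0,"x":0,"y":12,"z":0,"hand":1},{"ax":0,"ay":0,"az":0,"x":0,"y":0,"z":0,"hand":1}]'
python3 -m inch '[{"ax":0,"ay":0,"az":0,"x":0,"y":0,"z":5,"hand":1},{"ax":0,"ay":0,"az":0,"x":0,"y":0,"z":5,"hand":1},{"ax":0,"ay":0,"az":0,"x":0,"y":0,"z":5,"hand":1},{"ax":0,"ay":0,"az":0,"x":0,"y":0,"z":4,"hand":1},{"ax":0,"ay":0,"az":0,"x":0,"y":0,"z":0,"hand":1}]'
python3 - <<'E'
from h import *
c=cam('wrist');store(c,'w5');save(c,'w5',(180,40,460,390),1.7)
P,r=pose();o=P+r.apply([0,.113,.0008]);a=np.radians(-24.8);d=o[:2]-[.4555,.0221]
print(P,'origin in housing',np.cos(a)*d[0]+np.sin(a)*d[1],-np.sin(a)*d[0]+np.cos(a)*d[1],o[2],get_state()['contact_force'])
E
```

```text
time: 7.9
eef_pos: [0.5092, -0.0006, 0.1378]
tcp_rot: [-0.593, -0.382, 0.384, 0.596]
contact_force: [-0.2, 0.5, -0.8]
opening: 0.121
time: 8.32
eef_pos: [0.4936, 0.006, 0.1415]
tcp_rot: [0.595, 0.383, -0.382, -0.595]
contact_force: [0.3, -0.7, -1.6]
opening: 0.125
[0.4939714  0.0057671  0.14147729] origin in housing 0.04111920183784594 0.0013448618088246558 0.028476366996665822 [ 0.2184999  -0.54826893 -1.32524583]
```

View pics/w5.png

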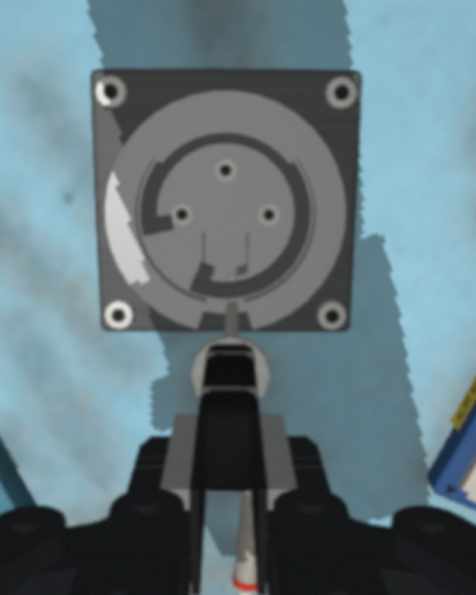

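The foot passes under the band, with its tip visible just inside the ring at (232,275). I'll go 3 mm deeper and then lift slowly.

```bash
python3 -m inch '[{"ax":0,"ay":0,"az":0,"x":0,"y":0,"z":3,"hand":1},{"ax":0,"ay":0,"az":0,"x":0,"y":-4,"z":0,"hand":1},{"ax":0,"ay":0,"az":0,"x":0,"y":-5,"z":0,"hand":1},{"ax":0,"ay":0,"az":0,"x":0,"y":-5,"z":0,"hand":1},{"ax":0,"ay":0,"az":0,"x":0,"y":-5,"z":0,"hand":1}]'
python3 -m inch '[{"ax":0,"ay":0,"az":0,"x":0,"y":-5,"z":0,"hand":1},{"ax":0,"ay":0,"az":0,"x":0,"y":-5,"z":0,"hand":1},{"ax":0,"ay":0,"az":0,"x":0,"y":-5,"z":0,"hand":1},{"ax":0,"ay":0,"az":0,"x":0,"y":-5,"z":0,"hand":1},{"ax":0,"ay":0,"az":0,"x":0,"y":-5,"z":0,"hand":1}]'
python3 -m inch '[{"ax":0,"ay":0,"az":0,"x":0,"y":-6,"z":0,"hand":1},{"ax":0,"ay":0,"az":0,"x":0,"y":-6,"z":0,"hand":1},{"ax":0,"ay":0,"az":0,"x":0,"y":-6,"z":0,"hand":1},{"ax":0,"ay":0,"az":0,"x":0,"y":-6,"z":0,"hand":1},{"ax":0,"ay":0,"az":0,"x":0,"y":-6,"z":0,"hand":1}]'
python3 -m inch '[{"ax":0,"ay":0,"az":0,"x":0,"y":-8,"z":0,"hand":1},{"ax":0,"ay":0,"az":0,"x":0,"y":-8,"z":0,"hand":1},{"ax":0,"ay":0,"az":0,"x":0,"y":-8,"z":0,"hand":1},{"ax":0,"ay":0,"az":0,"x":0,"y":-5,"z":0,"hand":1},{"ax":0,"ay":0,"az":0,"x":0,"y":0,"z":0,"hand":1}]'
python3 - <<'E'
from h import *
c=cam('wrist');store(c,'w6');s=cam('scene');store(s,'s6')
a=cv2.resize(c['img'][40:390,180:460],None,fx=1.6,fy=1.6)[:,:,::-1]
P,_=pose();print(P)
u=proj(s,[P-[0,0,.12]])[0].astype(int);print(u)
x0=max(0,u[0]-70);y0=max(0,u[1]-70);b=cv2.resize(s['img'][y0:y0+140,x0:x0+85],None,fx=4,fy=4,interpolation=cv2.INTER_CUBIC)[:,:,::-1]
cv2.imwrite('pics/w6.png',np.hstack([a,b[:a.shape[0]]]));print(a.shape,b.shape)
E
```

```text
time: 8.78
eef_pos: [0.4911, 0.0068, 0.1601]
tcp_rot: [-0.595, -0.382, 0.382, 0.595]
contact_force: [-0.0, 0.1, -5.3]
opening: 0.126
time: 9.2
eef_pos: [0.4926, 0.0065, 0.1869]
tcp_rot: [0.596, 0.383, -0.381, -0.594]
contact_force: [-1.2, 0.4, -0.0]
opening: 0.118
time: 9.62
eef_pos: [0.4917, 0.0067, 0.2161]
tcp_rot: [0.595, 0.383, -0.382, -0.595]
contact_force: [-0.0, 0.8, 0.1]
opening: 0.126
time: 10.03
eef_pos: [0.4922, 0.0067, 0.2457]
tcp_rot: [0.596, 0.383, -0.381, -0.594]
contact_force: [0.3, -0.3, -0.0]
opening: 0.122
[0.4913625  0.00682764 0.24397927]
[303 217]
(560, 448, 3) (560, 340, 3)
```

View pics/w6.png

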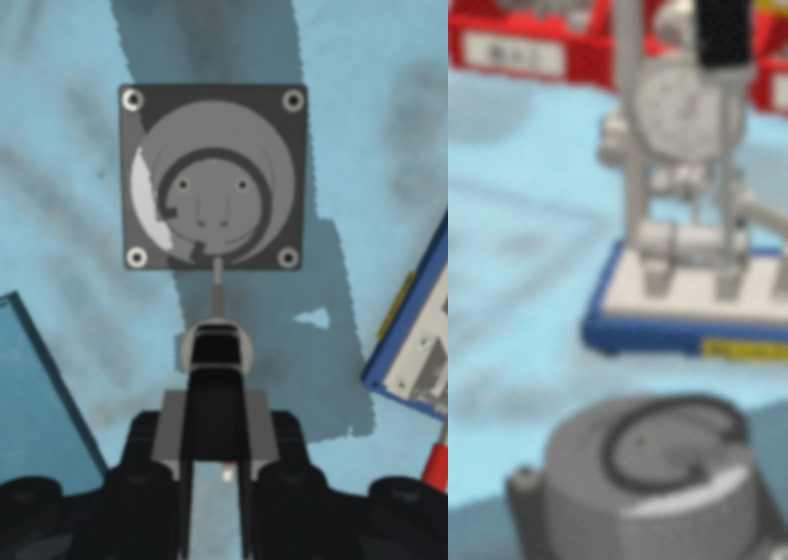

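The ring didn't come up with the pick. The scene crop shows it free of the lip but lying on the housing, shifted toward the slot (wrist crop: centre (216,205), lug (198,250)). It probably snapped off as the lip released. It still spans the slot, so I'll fit its pose numerically and hook it again, more slowly.

```bash
cat > fit.py <<'E'
from h import *
from scipy.optimize import differential_evolution
th=np.radians(np.linspace(-24,286,90))
def ringpts(q):
    x,y,z,yaw,tx,ty=q
    r=lambda rad,t:np.c_[rad*np.cos(t),rad*np.sin(t)]
    outer=r(.033,th);ri=np.where((th<np.radians(-12))|(th>np.radians(274)),.021,.027)[:,None]
    inner=np.c_[ri*np.c_[np.cos(th),np.sin(th)]]
    Q=R.from_euler('ZYX',[yaw,ty,tx])
    return [Q.apply(np.c_[np.r_[outer,inner[::-1]],np.full(2*len(th),h)])+[x,y,z] for h in(0,.0035)]
def ren(c,q,box):
    m=np.zeros((480,640),np.uint8)
    for P in ringpts(q): cv2.fillPoly(m,[(proj(c,P)*16).astype(np.int32)],1,shift=4)
    x0,y0,x1,y1=box;return m[y0:y1,x0:x1].astype(bool)
def cost(q,views):
    s=0
    for c,m,box in views:
        r=ren(c,q,box);s+=1-(r&m).sum()/max(1,(r|m).sum())
    return s/len(views)
E
python3 - <<'E'
from fit import *
C=np.array([.4555,.0221]);c=load('w6');s=load('s6');V=[]
for n,cc in(('w',c),('s',s)):
    t=np.linspace(0,2*np.pi,100);a=proj(cc,np.c_[C[0]+.046*np.cos(t),C[1]+.046*np.sin(t),np.full(100,.05)])
    x0,y0=(a.min(0)-2).astype(int)-[0,6];x1,y1=(a.max(0)+3).astype(int);box=(x0,y0,x1,y1)
    hm=np.zeros((480,640),np.uint8);cv2.fillPoly(hm,[a.astype(np.int32)],1)
    g=cc['img'].mean(2);hb=hm[y0:y1,x0:x1]>0;gg=g[y0:y1,x0:x1]
    t_,_=cv2.threshold(gg[hb].astype(np.uint8),0,255,cv2.THRESH_OTSU);print(n,box,'otsu',t_,np.percentile(gg[hb],[2,10,20,30,50,80]).round())
    m=(gg<t_)&hb;V.append((cc,m,box))
    for row in m[::2,::1 if n=='s' else 2]: print(''.join('#' if v else '.' for v in row))
import pickle;pickle.dump(V,open('V.pkl','wb'))
E
```

```text
w (np.int64(259), np.int64(95), np.int64(366), np.int64(208)) otsu 149.0 [ 59.  68. 101. 113. 118. 120.]
......................................................
......................................................
......................................................
......................................................
.......................##########.....................
...................#################..................
................######################................
..............##########################..............
.............############################.............
............##############################............
..........##################################..........
.........####################################.........
........######################################........
........#######################################.......
.......#########################################......
......###########################################.....
.....############################################.....
.....#############################################....
....#
[... 2805 characters left out ...]
#####################################...
......##################################################...
.....####################################################..
.....###################################################...
....####################################################...
...#############################################...........
....##########################################.............
.......#####################################...............
.........############################......................
.............###############...............................
....................###....................................
...........................................................
```

Run:
```python
from fit import *
import pickle
V=[(c,(c['img'].mean(2)[b[1]:b[3],b[0]:b[2]]<t)&(m|(c['img'].mean(2)[b[1]:b[3],b[0]:b[2]]<t)),b) for (c,m,b),t in zip(pickle.load(open('V.pkl','rb')),(92,96))]
C=np.array([.4555,.0221]);W=[]
for (c,m,b) in V:
    t=np.linspace(0,2*np.pi,100);a=proj(c,np.c_[C[0]+.046*np.cos(t),C[1]+.046*np.sin(t),np.full(100,.052)])
    hm=np.zeros((480,640),np.uint8);cv2.fillPoly(hm,[a.astype(np.int32)],1);W.append((c,m&(hm[b[1]:b[3],b[0]:b[2]]>0),b))
for row in W[0][1][::2,::2]: print(''.join('#' if v else '.' for v in row))
a0=np.radians(-24.8)
bd=[(.44,.50),(-.02,.04),(.042,.06),(a0-.6,a0+.6),(-.3,.3),(-.4,.4)]
r=differential_evolution(cost,bd,args=(W,),popsize=12,maxiter=60,seed=1,tol=1e-6)
q=r.x;print(r.fun,cost(q,W[:1]),q.round(4),'yaw rel',np.degrees(q[3]-a0))
M=np.array([[np.cos(a0),np.sin(a0)],[-np.sin(a0),np.cos(a0)]])
for n,p in(('c',[0,0,0]),('in0',[.027,0,0]),('out0',[.033,0,0]),('lug',[.021*np.cos(.21),-.021*np.sin(.21),0]),('far',[-.033,0,0]),('+y',[0,.03,0]),('-y',[0,-.03,0])):
    P=R.from_euler('ZYX',[q[3],q[5],q[4]]).apply(p)+q[:3];print(n,np.r_[M@(P[:2]-C),P[2]].round(4))
np.save('q.npy',q)
```

```text
......................................................
......................................................
......................................................
......................................................
.......................#......###.....................
..................#................#..................
................#.....................................
..............#.......................................
......................................................
...........#..........................................
..........#...........................................
.........#............................................
........#.............................................
.......#..............................................
......#...............................................
................................................#.....
......................................................
......................................................
......................................................
......................###########.....................

[... 1653 characters left out ...]
..................####..........#####..............
.....................###........#######..#............
....................##################................
................#...########..######..................
..................#.########..#####...................
.....................#######..##......................
......................................................
0.24324978620654958 0.21966019417475724 [ 0.4667  0.0174  0.0487 -0.4537  0.018  -0.185 ] yaw rel -1.1928854566158567
c [0.0121 0.0004 0.0487]
in0 [ 0.0386 -0.0001  0.0536]
out0 [ 0.0445 -0.0003  0.0547]
lug [ 0.0322 -0.0044  0.0524]
far [-0.0203  0.0011  0.0426]
+y [0.0126 0.0304 0.0492]
-y [ 0.0116 -0.0296  0.0481]
```

Run:
```python
from h import *
C=np.array([.4555,.0221]);a=np.radians(-24.8);M=np.array([[np.cos(a),np.sin(a)],[-np.sin(a),np.cos(a)]])
s=get_state();W=np.eye(4);W[:3,:3]=R.from_quat(s['tcp_rot']).as_matrix();W[:3,3]=s['eef_pos']
for n,uv in(('w5',[180+232/1.7,40+274/1.7]),('w6',[180+218/1.6,40+257/1.6]),('w4',[180+232/1.7,60+238/1.7])):
    c=load(n);T=c['T'];
    # tcp pose implied
    cc=read_camera('wrist') if n=='w5' else None
    if cc is not None: Tt=np.array(cc['T_tool_cam'])
    G=T@np.linalg.inv(Tt);P=G[:3,3]
    for dz in(.113,):
        t=px2z(c,[uv],P[2]-dz+.0087)[0];tool=G[:3,:3].T@(t-P)*1e3
        print(n,'tip housing',(M@(t[:2]-C)*1e3).round(1),'tip in tool',tool.round(1))
c=load('w6');G=load('w6')['T']@np.linalg.inv(Tt)
# shank lower end/centreline column, dark/bright check: project expected points
for p in([0,.113,.0008],[0,.1063,.0138],[0,.1043,.0158]):
    w=G[:3,:3]@np.array(p)+G[:3,3];print('exp crop px',((proj(c,[w])[0]-[180,40])*1.6).round(0))
print('tool rot',(R.from_quat(s['tcp_rot']).as_matrix()).round(3))
```

```text
w5 tip housing [25.   2.9] tip in tool [  1.6 104.3  16.5]
w6 tip housing [23.2  2.8] tip in tool [  1.4 104.3  16.9]
w4 tip housing [42.4 -0.2] tip in tool [  1.6 104.4  17.3]
exp crop px [215. 288.]
exp crop px [215. 263.]
exp crop px [215. 259.]
tool rot [[ 0.416  0.    -0.91 ]
 [ 0.91  -0.     0.416]
 [ 0.    -1.    -0.   ]]
```

```bash
python3 -m inch '[{"ax":0,"ay":0,"az":0,"x":0,"y":0,"z":-25,"hand":1},{"ax":0,"ay":0,"az":0,"x":0,"y":27,"z":0,"hand":1},{"ax":0,"ay":0,"az":0,"x":0,"y":35,"z":0,"hand":1},{"ax":0,"ay":0,"az":0,"x":0,"y":25,"z":0,"hand":1},{"ax":0,"ay":0,"az":0,"x":0,"y":10,"z":0,"hand":1}]'
python3 -m inch '[{"ax":0,"ay":0,"az":0,"x":0,"y":0,"z":0,"hand":1},{"ax":0,"ay":0,"az":0,"x":0,"y":0,"z":5,"hand":1},{"ax":0,"ay":0,"az":0,"x":0,"y":0,"z":5,"hand":1},{"ax":0,"ay":0,"az":0,"x":0,"y":0,"z":4,"hand":1},{"ax":0,"ay":0,"az":0,"x":0,"y":0,"z":0,"hand":1}]'
python3 -m inch '[{"ax":0,"ay":0,"az":0,"x":0,"y":0,"z":0,"hand":1},{"ax":0,"ay":0,"az":0,"x":0,"y":0,"z":0,"hand":1}]'
cat > chk.py <<'E'
from h import *
P,r=pose();o=P+r.apply([.0015,.113,.0015]);t=P+r.apply([.0015,.1043,.0165])
C=np.array([.4555,.0221]);a=np.radians(-24.8);M=np.array([[np.cos(a),np.sin(a)],[-np.sin(a),np.cos(a)]])
print('origin H',(M@(o[:2]-C)*1e3).round(1),'tip end',(M@(t[:2]-C)*1e3).round(1),'z',(o[2]*1e3).round(1))
E
python3 - <<'E'
import chk
from fit import *
c=cam('wrist');store(c,'w7');q=np.load('q.npy')
t=np.linspace(0,2*np.pi,100);C=chk.C;a=proj(c,np.c_[C[0]+.046*np.cos(t),C[1]+.046*np.sin(t),np.full(100,.052)])
x0,y0=a.min(0).astype(int)-3;x1,y1=a.max(0).astype(int)+3;b=(x0,y0,x1,y1)
hm=np.zeros((480,640),np.uint8);cv2.fillPoly(hm,[a.astype(np.int32)],1)
m=((c['img'].mean(2)<92)&(hm>0))[y0:y1,x0:x1]
print('IoU',1-cost(q,[(c,m,b)]))
E
```

```text
time: 10.6
eef_pos: [0.5107, -0.003, 0.1415]
tcp_rot: [-0.593, -0.38, 0.385, 0.597]
contact_force: [0.2, 0.3, -1.9]
opening: 0.125
time: 11.02
eef_pos: [0.5016, 0.0025, 0.1486]
tcp_rot: [0.595, 0.383, -0.382, -0.594]
contact_force: [-0.3, -1.6, -1.1]
opening: 0.121
time: 11.18
eef_pos: [0.5018, 0.0022, 0.1478]
tcp_rot: [0.595, 0.383, -0.382, -0.594]
contact_force: [-0.5, 0.4, -0.4]
opening: 0.117
origin H [49.1  2.9] tip end [34.1  2.8] z 34.8
IoU 0.8270450751252086
```

Ring unmoved (IoU 0.83), and the foot reaches 4.5 mm past its inner edge. I'll nudge 1.5 mm and lift slowly.

```bash
python3 -m inch '[{"ax":0,"ay":0,"az":0,"x":0,"y":-3,"z":1.5,"hand":1},{"ax":0,"ay":0,"az":0,"x":0,"y":-3,"z":0,"hand":1},{"ax":0,"ay":0,"az":0,"x":0,"y":-2,"z":0,"hand":1},{"ax":0,"ay":0,"az":0,"x":0,"y":-2,"z":0,"hand":1},{"ax":0,"ay":0,"az":0,"x":0,"y":-2,"z":0,"hand":1}]'
python3 -m inch '[{"ax":0,"ay":0,"az":0,"x":0,"y":-2,"z":0,"hand":1},{"ax":0,"ay":0,"az":0,"x":0,"y":-2,"z":0,"hand":1},{"ax":0,"ay":0,"az":0,"x":0,"y":-2,"z":0,"hand":1},{"ax":0,"ay":0,"az":0,"x":0,"y":-2,"z":0,"hand":1},{"ax":0,"ay":0,"az":0,"x":0,"y":-2,"z":0,"hand":1}]'
python3 -m inch '[{"ax":0,"ay":0,"az":0,"x":0,"y":-2,"z":0,"hand":1},{"ax":0,"ay":0,"az":0,"x":0,"y":-2,"z":0,"hand":1},{"ax":0,"ay":0,"az":0,"x":0,"y":-2,"z":0,"hand":1},{"ax":0,"ay":0,"az":0,"x":0,"y":-2,"z":0,"hand":1},{"ax":0,"ay":0,"az":0,"x":0,"y":0,"z":0,"hand":1}]'
python3 - <<'E'
import chk
from fit import *
c=cam('wrist');store(c,'w8');s=cam('scene');store(s,'s8')
C=chk.C;T=np.linspace(0,2*np.pi,100);V=[]
for cc,th_ in((c,92),(s,96)):
    a=np.vstack([proj(cc,np.c_[C[0]+.052*np.cos(T),C[1]+.052*np.sin(T),np.full(100,z)]) for z in(.05,.075)])
    x0,y0=a.min(0).astype(int);x1,y1=a.max(0).astype(int);b=(x0,y0,x1,y1)
    a=proj(cc,np.c_[C[0]+.045*np.cos(T),C[1]+.045*np.sin(T),np.full(100,.052)])
    hm=np.zeros((480,640),np.uint8);cv2.fillPoly(hm,[a.astype(np.int32)],1)
    V.append((cc,((cc['img'].mean(2)<th_)&(hm>0))[y0:y1,x0:x1],b))
for row in V[0][1][::2,::2]: print(''.join('#' if v else '.' for v in row))
q0=np.load('q.npy');print('old pose IoU',[1-cost(q0,[v]) for v in V])
bd=[(.44,.50),(-.02,.04),(.042,.09),(-.433-.6,-.433+.6),(-.3,.3),(-1.0,.2)]
r=differential_evolution(cost,bd,args=(V[:1],),popsize=12,maxiter=60,seed=1,tol=1e-6);q=r.x
print(1-r.fun,q.round(3));P=R.from_euler('ZYX',[q[3],q[5],q[4]]).apply([[.027,0,0],[.033,0,0],[-.033,0,0]])+q[:3]
print(np.c_[(P[:,:2]-C)@chk.M.T,P[:,2]].round(4))
E
```

```text
time: 11.65
eef_pos: [0.5001, 0.0028, 0.1592]
tcp_rot: [0.595, 0.382, -0.382, -0.595]
contact_force: [-0.5, -0.2, -0.7]
opening: 0.12
time: 12.07
eef_pos: [0.4999, 0.0029, 0.1689]
tcp_rot: [-0.595, -0.382, 0.382, 0.595]
contact_force: [-0.6, 0.2, -1.6]
opening: 0.12
time: 12.48
eef_pos: [0.5003, 0.0028, 0.1774]
tcp_rot: [0.595, 0.382, -0.382, -0.595]
contact_force: [-0.9, 0.1, 0.1]
opening: 0.12
origin H [47.3  2.8] tip end [32.3  2.7] z 64.4
.............................................................................
.............................................................................
.............................................................................
.............................................................................
.............................................................................
.............................................................................
.............................................................................
.............................................................................
.............................
[... 4953 characters left out ...]
.........
.............................................................................
.............................................................................
.............................................................................
.............................................................................
.............................................................................
.............................................................................
old pose IoU [np.float64(0.5418580007064642), np.float64(0.2238493723849373)]
0.8246620237607538 [ 0.468  0.017  0.056 -0.451 -0.047 -0.511]
[[ 0.0374  0.0001  0.0691]
 [ 0.0426 -0.      0.0721]
 [-0.0149  0.0011  0.0398]]
```

The ring is rising with the pick (front at 70 mm, tilt 29°). Continuing.

```bash
python3 -m inch '[{"ax":0,"ay":0,"az":0,"x":0,"y":-2.5,"z":0,"hand":1},{"ax":0,"ay":0,"az":0,"x":0,"y":-2.5,"z":0,"hand":1},{"ax":0,"ay":0,"az":0,"x":0,"y":-2.5,"z":0,"hand":1},{"ax":0,"ay":0,"az":0,"x":0,"y":-2.5,"z":0,"hand":1},{"ax":0,"ay":0,"az":0,"x":0,"y":-2.5,"z":0,"hand":1}]'
python3 -m inch '[{"ax":0,"ay":0,"az":0,"x":0,"y":-2.5,"z":0,"hand":1},{"ax":0,"ay":0,"az":0,"x":0,"y":-2.5,"z":0,"hand":1},{"ax":0,"ay":0,"az":0,"x":0,"y":-2.5,"z":0,"hand":1},{"ax":0,"ay":0,"az":0,"x":0,"y":-2.5,"z":0,"hand":1},{"ax":0,"ay":0,"az":0,"x":0,"y":-2.5,"z":0,"hand":1}]'
python3 -m inch '[{"ax":0,"ay":0,"az":0,"x":0,"y":-2.5,"z":0,"hand":1},{"ax":0,"ay":0,"az":0,"x":0,"y":-2.5,"z":0,"hand":1},{"ax":0,"ay":0,"az":0,"x":0,"y":-2.5,"z":0,"hand":1},{"ax":0,"ay":0,"az":0,"x":0,"y":-2.5,"z":0,"hand":1},{"ax":0,"ay":0,"az":0,"x":0,"y":-2.5,"z":0,"hand":1}]'
python3 -m inch '[{"ax":0,"ay":0,"az":0,"x":0,"y":-2.5,"z":0,"hand":1},{"ax":0,"ay":0,"az":0,"x":0,"y":-2.5,"z":0,"hand":1},{"ax":0,"ay":0,"az":0,"x":0,"y":-2.5,"z":0,"hand":1},{"ax":0,"ay":0,"az":0,"x":0,"y":-2.5,"z":0,"hand":1},{"ax":0,"ay":0,"az":0,"x":0,"y":-2.5,"z":0,"hand":1}]'
python3 -m inch '[{"ax":0,"ay":0,"az":0,"x":0,"y":-3,"z":0,"hand":1},{"ax":0,"ay":0,"az":0,"x":0,"y":-3,"z":0,"hand":1},{"ax":0,"ay":0,"az":0,"x":0,"y":-2,"z":0,"hand":1},{"ax":0,"ay":0,"az":0,"x":0,"y":0,"z":0,"hand":1},{"ax":0,"ay":0,"az":0,"x":0,"y":0,"z":0,"hand":1}]'
python3 - <<'E'
import chk
from h import *
c=cam('wrist');store(c,'w9');s=cam('scene');store(s,'s9');o=chk.o
for n,cc,th in(('w',c,92),('s',s,96)):
    a=proj(cc,[o+[sx*.036,sy*.036,z] for sx in(-1,1) for sy in(-1,1) for z in(.01,-.07)])
    x0,y0=a.min(0).astype(int);x1,y1=a.max(0).astype(int);print(n,x0,y0,x1,y1,proj(cc,[o])[0].round(0))
    m=(cc['img'].mean(2)<th)[y0:y1,x0:x1]
    for row in m[::2,::(2 if n=='w' else 1)]: print(''.join('#' if v else '.' for v in row))
E
```

```text
time: 13.0
eef_pos: [0.5, 0.0029, 0.1897]
tcp_rot: [0.595, 0.382, -0.382, -0.595]
contact_force: [-0.1, -0.7, -0.7]
opening: 0.124
time: 13.42
eef_pos: [0.5, 0.0029, 0.2021]
tcp_rot: [0.595, 0.382, -0.382, -0.595]
contact_force: [-0.1, 0.4, -0.7]
opening: 0.12
time: 13.83
eef_pos: [0.5, 0.0029, 0.2146]
tcp_rot: [-0.595, -0.382, 0.382, 0.595]
contact_force: [0.2, 0.8, -1.2]
opening: 0.119
time: 14.25
eef_pos: [0.4999, 0.0029, 0.2271]
tcp_rot: [-0.595, -0.382, 0.382, 0.595]
contact_force: [0.2, 1.1, -2.2]
opening: 0.124
time: 14.67
eef_pos: [0.5, 0.0029, 0.235]
tcp_rot: [0.595, 0.382, -0.382, -0.595]
contact_force: [0.3, -0.3, -0.6]
opening: 0.121
origin H [47.   2.7] tip end [32.   2.6] z 122.0
w 247 146 382 285 [316. 219.]
.......................##.................##................###.....
.......................##.................##................###.....
............................................................###.....
............................................................###.....
...........................................................####.....
......................
[... 6024 characters left out ...]
..................
..........................###................................
.............................................................
.............................................................
.............................................................
.............................................................
.............................................................
.............................................................
.............................................................
.............................................................
................................###..........................
................................####.........................
```

The ring hangs vertically from the foot (scene loop from rows ~212 to 248). I'll raise it and carry it gently to the tray.

```bash
python3 -m inch '[{"ax":0,"ay":0,"az":0,"x":0,"y":-4,"z":0,"hand":1},{"ax":0,"ay":0,"az":0,"x":0,"y":-6,"z":0,"hand":1},{"ax":0,"ay":0,"az":0,"x":-2,"y":-8,"z":-1,"hand":1},{"ax":0,"ay":0,"az":0,"x":-4,"y":-6,"z":-2,"hand":1},{"ax":0,"ay":0,"az":0,"x":-6,"y":-2,"z":-3,"hand":1}]'
python3 -m inch '[{"ax":0,"ay":0,"az":0,"x":-8,"y":0,"z":-4,"hand":1},{"ax":0,"ay":0,"az":0,"x":-10,"y":0,"z":-5,"hand":1},{"ax":0,"ay":0,"az":0,"x":-11,"y":0,"z":-5,"hand":1},{"ax":0,"ay":0,"az":0,"x":-12,"y":0,"z":-6,"hand":1},{"ax":0,"ay":0,"az":0,"x":-12,"y":0,"z":-6,"hand":1}]'
python3 -m inch '[{"ax":0,"ay":0,"az":0,"x":-12,"y":0,"z":-6,"hand":1},{"ax":0,"ay":0,"az":0,"x":-12,"y":0,"z":-6,"hand":1},{"ax":0,"ay":0,"az":0,"x":-12,"y":0,"z":-6,"hand":1},{"ax":0,"ay":0,"az":0,"x":-12,"y":0,"z":-6,"hand":1},{"ax":0,"ay":0,"az":0,"x":-12,"y":0,"z":-5,"hand":1}]'
python3 -m inch '[{"ax":0,"ay":0,"az":0,"x":-12,"y":0,"z":-6,"hand":1},{"ax":0,"ay":0,"az":0,"x":-10,"y":0,"z":-5,"hand":1},{"ax":0,"ay":0,"az":0,"x":-9,"y":0,"z":-4,"hand":1},{"ax":0,"ay":0,"az":0,"x":-7,"y":0,"z":-3,"hand":1},{"ax":0,"ay":0,"az":0,"x":-5,"y":0,"z":-2,"hand":1}]'
python3 -m inch '[{"ax":0,"ay":0,"az":0,"x":-3,"y":0,"z":-2,"hand":1},{"ax":0,"ay":0,"az":0,"x":0,"y":0,"z":0,"hand":1},{"ax":0,"ay":0,"az":0,"x":0,"y":0,"z":0,"hand":1},{"ax":0,"ay":0,"az":0,"x":0,"y":0,"z":0,"hand":1}]'
cat > see.py <<'E'
from h import *
import sys
P,r=pose();o=P+r.apply([.0015,.113,.0015]);print('TCP',P.round(4),'origin',o.round(4))
def asc(n,tag,th,lo=-.07,hi=.02,w=.04,step=(2,2),ctr=None):
    c=cam(n);store(c,tag);q=o if ctr is None else np.array(ctr)
    a=proj(c,[q+[sx*w,sy*w,z] for sx in(-1,1) for sy in(-1,1) for z in(lo,hi)])
    x0,y0=a.min(0).astype(int);x1,y1=a.max(0).astype(int);print(n,x0,y0,x1,y1,'origin px',proj(c,[o])[0].round(0))
    for row in (c['img'].mean(2)<th)[max(y0,0):y1:step[0],max(x0,0):x1:step[1]]: print(''.join('#' if v else '.' for v in row))
E
python3 -c "
from see import *
plan([.503,-.187,.18],155.2)
asc('scene','s10',75,step=(1,1))
c=load('s10');print(np.percentile(c['img'].mean(2)[230:330,330:430],[1,5,20,50]))"
```

```text
time: 15.18
eef_pos: [0.5013, -0.0109, 0.263]
tcp_rot: [0.596, 0.383, -0.382, -0.594]
contact_force: [1.0, -0.1, -1.2]
opening: 0.123
time: 15.6
eef_pos: [0.5017, -0.0711, 0.2602]
tcp_rot: [-0.595, -0.382, 0.382, 0.595]
contact_force: [-0.8, 0.8, -1.0]
opening: 0.122
time: 16.02
eef_pos: [0.5035, -0.1377, 0.2607]
tcp_rot: [-0.595, -0.382, 0.382, 0.595]
contact_force: [-0.4, -0.1, -1.1]
opening: 0.124
time: 16.43
eef_pos: [0.5038, -0.1845, 0.2608]
tcp_rot: [-0.595, -0.382, 0.382, 0.595]
contact_force: [-1.6, 0.3, -1.2]
opening: 0.117
time: 16.77
eef_pos: [0.5044, -0.1867, 0.2608]
tcp_rot: [-0.595, -0.382, 0.382, 0.595]
contact_force: [0.2, 0.7, -1.1]
opening: 0.12
TCP [ 0.5044 -0.1867  0.2608] origin [ 0.5037 -0.1847  0.1478]
p [ 0.5044 -0.1867  0.2608] zaxis yaw 155.48
rotvec [-0.0001  0.0048  0.0002] deg [-0.01  0.28  0.01] shift after turn [-0.9 80.8  1.2]
shift now [-0.9 80.8  1.2]
scene 354 218 438 315 origin px [396. 251.]
...............................................................................#####
.........................................................................
[... 7440 characters left out ...]
...................................................
..........#.###.#...................................................................
..........#####.....................................................................
.......#####.#......................................................................
.......###..........................................................................
....#.###...........................................................................
..#.####............................................................................
..###...............................................................................
[ 51.98666667  73.66666667  86.66666667 135.66666667]
```

Ring still hanging, pick over the tray. I'll lower it to the floor and lay it back along the arc.

```bash
python3 -m inch '[{"ax":0,"ay":0,"az":0,"x":0,"y":5,"z":0,"hand":1},{"ax":0,"ay":0,"az":0,"x":0,"y":10,"z":0,"hand":1},{"ax":0,"ay":0,"az":0,"x":0,"y":12,"z":0,"hand":1},{"ax":0,"ay":0,"az":0,"x":0,"y":12,"z":0,"hand":1},{"ax":0,"ay":0,"az":0,"x":0,"y":12,"z":0,"hand":1}]'
python3 -m inch '[{"ax":0,"ay":0,"az":0,"x":0,"y":12,"z":0,"hand":1},{"ax":0,"ay":0,"az":0,"x":0,"y":9,"z":0,"hand":1},{"ax":0,"ay":0,"az":0,"x":0,"y":6,"z":0,"hand":1},{"ax":0,"ay":0,"az":0,"x":0,"y":4,"z":0,"hand":1},{"ax":0,"ay":0,"az":0,"x":0,"y":0,"z":0,"hand":1}]'
python3 -m inch '[{"ax":0,"ay":0,"az":0,"x":0,"y":2,"z":0,"hand":1},{"ax":0,"ay":0,"az":0,"x":0,"y":2,"z":-1,"hand":1},{"ax":0,"ay":0,"az":0,"x":0,"y":1.5,"z":-2.5,"hand":1},{"ax":0,"ay":0,"az":0,"x":0,"y":1.5,"z":-3.5,"hand":1},{"ax":0,"ay":0,"az":0,"x":0,"y":1.5,"z":-3.5,"hand":1}]'
python3 -m inch '[{"ax":0,"ay":0,"az":0,"x":0,"y":1.5,"z":-4,"hand":1},{"ax":0,"ay":0,"az":0,"x":0,"y":2,"z":-4,"hand":1},{"ax":0,"ay":0,"az":0,"x":0,"y":2,"z":-4,"hand":1},{"ax":0,"ay":0,"az":0,"x":0,"y":2.5,"z":-3.5,"hand":1},{"ax":0,"ay":0,"az":0,"x":0,"y":0,"z":0,"hand":1}]'
python3 -c "
from see import *
asc('scene','s11',75,lo=-.055,step=(1,1))"
```

```text
time: 17.23
eef_pos: [0.5038, -0.1867, 0.2077]
tcp_rot: [-0.594, -0.382, 0.383, 0.595]
contact_force: [1.2, 0.5, -0.4]
opening: 0.124
time: 17.65
eef_pos: [0.504, -0.1869, 0.1777]
tcp_rot: [-0.594, -0.382, 0.382, 0.595]
contact_force: [-0.8, 0.2, -1.4]
opening: 0.124
time: 18.07
eef_pos: [0.5145, -0.1918, 0.1706]
tcp_rot: [0.595, 0.382, -0.382, -0.595]
contact_force: [1.0, 0.2, -0.5]
opening: 0.123
time: 18.48
eef_pos: [0.5284, -0.1982, 0.1617]
tcp_rot: [-0.595, -0.382, 0.382, 0.595]
contact_force: [0.5, -0.1, -0.8]
opening: 0.118
TCP [ 0.5284 -0.1982  0.1617] origin [ 0.5276 -0.1961  0.0487]
scene 368 270 446 355 origin px [407. 302.]
..............................................................................
..............................................................................
..............................................................................
..............................................................................
........................................................#.....................
.............................................................
[... 5558 characters left out ...]
....................................................................
..............................................................................
..............................................................................
..............................................................................
..............................................................................
..............................................................................
..............................................................................
..............................................................................
..............................................................................
```

```bash
python3 -m inch '[{"ax":0,"ay":0,"az":0,"x":0,"y":2,"z":-4,"hand":1},{"ax":0,"ay":0,"az":0,"x":0,"y":3,"z":-4,"hand":1},{"ax":0,"ay":0,"az":0,"x":0,"y":3,"z":-4,"hand":1},{"ax":0,"ay":0,"az":0,"x":0,"y":4,"z":-4,"hand":1},{"ax":0,"ay":0,"az":0,"x":0,"y":4,"z":-4,"hand":1}]'
python3 -m inch '[{"ax":0,"ay":0,"az":0,"x":0,"y":5,"z":-4,"hand":1},{"ax":0,"ay":0,"az":0,"x":0,"y":5,"z":-3,"hand":1},{"ax":0,"ay":0,"az":0,"x":0,"y":5,"z":-2,"hand":1},{"ax":0,"ay":0,"az":0,"x":0,"y":5,"z":-1,"hand":1},{"ax":0,"ay":0,"az":0,"x":0,"y":0,"z":0,"hand":1}]'
python3 - <<'E'
from see import *
from fit import *
c=cam('wrist');store(c,'w12');s=cam('scene');store(s,'s12')
g=c['img'].mean(2);ctr=o+r.apply([0,0,.03]);a=proj(c,[ctr+[sx*.045,sy*.045,z] for sx in(-1,1) for sy in(-1,1) for z in(-.004,.006)])
x0,y0=a.min(0).astype(int);x1,y1=a.max(0).astype(int);print(x0,y0,x1,y1,proj(c,[o]),np.percentile(g[y0:y1,x0:x1],[2,10,30,60]))
for row in (g<66)[y0:y1:3,x0:x1:2]: print(''.join('#' if v else '.' for v in row))
E
```

```text
time: 18.95
eef_pos: [0.5467, -0.2065, 0.1459]
tcp_rot: [0.595, 0.382, -0.382, -0.595]
contact_force: [-0.1, 0.2, -0.4]
opening: 0.122
time: 19.37
eef_pos: [0.5546, -0.21, 0.1245]
tcp_rot: [-0.594, -0.382, 0.383, 0.596]
contact_force: [0.1, -0.1, -0.3]
opening: 0.122
TCP [ 0.5546 -0.21    0.1245] origin [ 0.5536 -0.2078  0.0115]
229 89 400 260 [[316.29868128 219.09098677]] [ 58.33333333  79.33333333  82.66666667 127.        ]
...................................##......................................###........
................................##..........................................##........
.............................#..............................................###.......
.........................#...................................................##.......
.............................................................................###......
..............................................................................##......
..............................................................................###.....
.............................................................
[... 3588 characters left out ...]
....
......................................................................................
......................................................................................
......................................................................................
......................................###########.....................................
.......................................#########......................................
.....................................#############....................................
....................................##############....................................
....................................###############...................................
```

The ring lies on the tray floor at its far side, with its band still on the foot. I'll tilt the foot down and draw it out backwards.

```bash
python3 -m inch '[{"ax":-0.09,"ay":0,"az":0,"x":0,"y":0,"z":8,"hand":1},{"ax":-0.09,"ay":0,"az":0,"x":0,"y":0,"z":8,"hand":1},{"ax":-0.09,"ay":0,"az":0,"x":0,"y":0,"z":8,"hand":1},{"ax":-0.09,"ay":0,"az":0,"x":0,"y":0,"z":8,"hand":1},{"ax":0,"ay":0,"az":0,"x":0,"y":0,"z":0,"hand":1}]'
python3 -c "
import see
from h import *
print(see.r.apply([[0,1,0],[0,0,1]]).round(3), (see.P+see.r.apply([.0015,.113-.0035,.0165])).round(4))"
```

```text
time: 19.88
eef_pos: [0.5205, -0.1932, 0.117]
tcp_rot: [0.689, 0.444, -0.309, -0.482]
contact_force: [-1.1, 0.5, -2.6]
opening: 0.123
TCP [ 0.5205 -0.1932  0.117 ] origin [ 0.5553 -0.2073  0.0104]
[[ 0.313 -0.142 -0.939]
 [-0.854  0.39  -0.344]] [ 0.5414 -0.2009  0.0085]
```

```bash
python3 -m inch '[{"ax":0,"ay":0,"az":0,"x":0,"y":1.8,"z":-3.7,"hand":1},{"ax":0,"ay":0,"az":0,"x":0,"y":2,"z":-4.7,"hand":1},{"ax":0,"ay":0,"az":0,"x":0,"y":2,"z":-5.6,"hand":1},{"ax":0,"ay":0,"az":0,"x":0,"y":2,"z":-5.6,"hand":1},{"ax":0,"ay":0,"az":0,"x":0,"y":0,"z":0,"hand":1}]'
cat > ringfit.py <<'E'
from see import *
from fit import *
def go(tag,th,ctr):
    c=cam('wrist');store(c,tag);g=c['img'].mean(2)
    a=proj(c,[ctr+np.array([sx*.05,sy*.05,0]) for sx in(-1,1) for sy in(-1,1)])
    x0,y0=np.maximum(a.min(0).astype(int),0);x1,y1=a.max(0).astype(int);b=(x0,y0,x1,y1);m=(g<th)[y0:y1,x0:x1]
    print(b,proj(c,[o])[0].round(0))
    for row in m[::3,::2]: print(''.join('#' if v else '.' for v in row))
    bd=[(ctr[0]-.04,ctr[0]+.04),(ctr[1]-.04,ctr[1]+.04),(.002,.012),(-3.2,3.2),(-.15,.15),(-.15,.15)]
    f=differential_evolution(cost,bd,args=([(c,m,b)],),popsize=12,maxiter=40,seed=1);print('ring',f.x.round(4),'IoU',1-f.fun)
    return f.x
E
python3 -c "
from ringfit import *
go('w13',72,np.array([.53,-.197,.005]))"
```

```text
time: 20.3
eef_pos: [0.5485, -0.2077, 0.1232]
tcp_rot: [0.692, 0.445, -0.307, -0.478]
contact_force: [0.2, -0.0, -0.8]
opening: 0.122
TCP [ 0.5485 -0.2077  0.1232] origin [ 0.5843 -0.2225  0.017 ]
(np.int64(213), np.int64(27), np.int64(411), np.int64(216)) [316. 218.]
...........................................#####.........................................###.......
........................................#####............................................###.......
.....................................##...................................................###......
..................................#.......................................................###......
..............................##...........................................................##......
...........................##..............................................................###.....
........................#..................................................................###.....
.....................#......................................................................###....
...............................
[... 4846 characters left out ...]
......................
#..................................................................................................
##.................................................................................................
###................................................................................................
####...............................................................................................
#####..............................................................................................
#####..............................................................................................
ring [ 0.5218 -0.1916  0.002  -0.3958 -0.002  -0.0186] IoU 0.5642713999427427
```

The ring is flat (fitted tilt ≈ 0, centre (0.522, −0.192)) and the foot is about 20 mm clear of it. Now up, straighten, and return to the stand.

```bash
python3 -m inch '[{"ax":0,"ay":0,"az":0,"x":0,"y":-9.4,"z":-3.5,"hand":1},{"ax":0,"ay":0,"az":0,"x":0,"y":-23.4,"z":-8.8,"hand":1},{"ax":0,"ay":0,"az":0,"x":0,"y":-28,"z":-10.5,"hand":1},{"ax":0,"ay":0,"az":0,"x":0,"y":-28,"z":-10.5,"hand":1},{"ax":0,"ay":0,"az":0,"x":0,"y":-28,"z":-10.5,"hand":1}]'
python3 -m inch '[{"ax":0.09,"ay":0,"az":0,"x":0,"y":0,"z":0,"hand":1},{"ax":0.09,"ay":0,"az":0,"x":0,"y":0,"z":0,"hand":1},{"ax":0.09,"ay":0,"az":0,"x":0,"y":0,"z":0,"hand":1},{"ax":0.09,"ay":0,"az":0,"x":0,"y":0,"z":0,"hand":1},{"ax":0,"ay":0,"az":0,"x":0,"y":0,"z":0,"hand":1}]'
python3 -c "
from h import *
plan([.4427,.2825,.255],21.92);print(get_state()['qpos'].round(3))
c=cam('wrist');store(c,'w14')
c=cam('top');store(c,'t14')"
```

```text
time: 20.77
eef_pos: [0.5454, -0.2058, 0.2483]
tcp_rot: [0.692, 0.444, -0.308, -0.479]
contact_force: [-0.4, -0.9, -0.9]
opening: 0.123
time: 21.18
eef_pos: [0.5475, -0.2072, 0.247]
tcp_rot: [-0.595, -0.382, 0.382, 0.595]
contact_force: [0.3, -0.5, -0.8]
opening: 0.119
p [ 0.5475 -0.2072  0.247 ] zaxis yaw 155.43
rotvec [ 1.0000e-04  2.3302e+00 -7.0000e-04] deg [ 0.0000e+00  1.3351e+02 -4.0000e-02] shift after turn [-493.4   -8.    85.6]
shift now [401.8  -8.  298.9]
[-0.535  0.059  1.756 -0.     1.327 -1.677]
```

```bash
python3 -m inch '[{"ax":0,"ay":0,"az":0,"x":15.9,"y":-3,"z":11.9,"hand":1},{"ax":0,"ay":0,"az":0,"x":29.7,"y":-3,"z":22.1,"hand":1},{"ax":0,"ay":0,"az":0,"x":29.7,"y":-2,"z":22.1,"hand":1},{"ax":0,"ay":0,"az":0,"x":29.7,"y":0,"z":22.1,"hand":1},{"ax":0,"ay":0,"az":0,"x":29.7,"y":0,"z":22.1,"hand":1}]' >/dev/null
python3 -m inch '[{"ax":0,"ay":0,"az":0,"x":29.7,"y":0,"z":22.1,"hand":1},{"ax":0,"ay":0,"az":0,"x":29.7,"y":0,"z":22.1,"hand":1},{"ax":0,"ay":0,"az":0,"x":29.7,"y":0,"z":22.1,"hand":1},{"ax":0,"ay":0,"az":0,"x":29.7,"y":0,"z":22.1,"hand":1},{"ax":0,"ay":0,"az":0,"x":29.7,"y":0,"z":22.1,"hand":1}]'
python3 -m inch '[{"ax":0,"ay":0,"az":0,"x":29.7,"y":0,"z":22.1,"hand":1},{"ax":0,"ay":0,"az":0,"x":29.7,"y":0,"z":22.1,"hand":1},{"ax":0,"ay":0,"az":0,"x":29.7,"y":0,"z":22.1,"hand":1},{"ax":0,"ay":0,"az":0,"x":29.7,"y":0,"z":22.1,"hand":1},{"ax":0,"ay":0.1165,"az":0,"x":0,"y":0,"z":0,"hand":1}]'
python3 -m inch '[{"ax":0,"ay":0.1165,"az":0,"x":0,"y":0,"z":0,"hand":1},{"ax":0,"ay":0.1165,"az":0,"x":0,"y":0,"z":0,"hand":1},{"ax":0,"ay":0.1165,"az":0,"x":0,"y":0,"z":0,"hand":1},{"ax":0,"ay":0.1165,"az":0,"x":0,"y":0,"z":0,"hand":1},{"ax":0,"ay":0.1165,"az":0,"x":0,"y":0,"z":0,"hand":1}]' >/dev/null
python3 -m inch '[{"ax":0,"ay":0.1165,"az":0,"x":0,"y":0,"z":0,"hand":1},{"ax":0,"ay":0.1165,"az":0,"x":0,"y":0,"z":0,"hand":1},{"ax":0,"ay":0.1165,"az":0,"x":0,"y":0,"z":0,"hand":1},{"ax":0,"ay":0.1165,"az":0,"x":0,"y":0,"z":0,"hand":1},{"ax":0,"ay":0.1165,"az":0,"x":0,"y":0,"z":0,"hand":1}]' >/dev/null
python3 -m inch '[{"ax":0,"ay":0.1165,"az":0,"x":0,"y":0,"z":0,"hand":1},{"ax":0,"ay":0.1165,"az":0,"x":0,"y":0,"z":0,"hand":1},{"ax":0,"ay":0.1165,"az":0,"x":0,"y":0,"z":0,"hand":1},{"ax":0,"ay":0.1165,"az":0,"x":0,"y":0,"z":0,"hand":1},{"ax":0,"ay":0.1165,"az":0,"x":0,"y":0,"z":0,"hand":1}]' >/dev/null
python3 -m inch '[{"ax":0,"ay":0.1165,"az":0,"x":0,"y":0,"z":0,"hand":1},{"ax":0,"ay":0.1165,"az":0,"x":0,"y":0,"z":0,"hand":1},{"ax":0,"ay":0.1165,"az":0,"x":0,"y":0,"z":0,"hand":1},{"ax":0,"ay":0.1165,"az":0,"x":0,"y":0,"z":0,"hand":1},{"ax":0,"ay":0,"az":0,"x":0,"y":0,"z":0,"hand":1}]'
python3 -c "
from h import *
plan([.4427,.2825,.255],21.92);print(get_state()['qpos'].round(3))"
```

```text
time: 22.12
eef_pos: [0.47, 0.1408, 0.2547]
tcp_rot: [0.595, 0.383, -0.381, -0.595]
contact_force: [0.7, 0.4, -2.0]
opening: 0.124
time: 22.53
eef_pos: [0.4377, 0.2889, 0.2547]
tcp_rot: [-0.614, -0.349, 0.347, 0.616]
contact_force: [-0.7, -1.5, 0.3]
opening: 0.121
time: 24.2
eef_pos: [0.4397, 0.2837, 0.2546]
tcp_rot: [-0.585, 0.396, -0.396, 0.586]
contact_force: [0.2, 0.3, -1.2]
opening: 0.12
p [0.4397 0.2837 0.2546] zaxis yaw 21.84
rotvec [-0.0015 -0.0014 -0.0002] deg [-0.09 -0.08 -0.01] shift after turn [ 2.2 -0.4  2.3]
shift now [ 2.2 -0.4  2.4]
[ 0.379 -0.09   1.889  0.     1.341  1.568]
```

```bash
python3 -m inch '[{"ax":0,"ay":0,"az":0,"x":2.2,"y":0,"z":2.4,"hand":1},{"ax":0,"ay":0,"az":0,"x":0,"y":0,"z":0,"hand":1},{"ax":0,"ay":0,"az":0,"x":0,"y":0,"z":0,"hand":1}]'
python3 - <<'E'
from h import *
g=lambda n:cv2.cvtColor(load(n)['img'],cv2.COLOR_RGB2GRAY)
ref=g('w4')
c=cam('wrist');store(c,'w15')
for n in('w6','w9','w14','w15'):
    t=ref[238:275,288:345];r=cv2.matchTemplate(g(n)[220:295,270:365],t,cv2.TM_CCOEFF_NORMED);_,v,_,l=cv2.minMaxLoc(r);print(n,v,np.array(l)+[270,220]-[288,238])
plan([.4427,.2825,.1249],21.92)
E
```

```text
time: 24.45
eef_pos: [0.4435, 0.2827, 0.2545]
tcp_rot: [-0.586, 0.395, -0.395, 0.586]
contact_force: [-0.7, -0.1, -0.2]
opening: 0.121
w6 0.9633128046989441 [0 0]
w9 0.9674578309059143 [0 0]
w14 0.9486920237541199 [0 0]
w15 0.924997091293335 [0 0]
p [0.4436 0.2827 0.2544] zaxis yaw 22.01
rotvec [-0.0004  0.0015 -0.    ] deg [-0.02  0.09 -0.  ] shift after turn [-1.000e-01  1.295e+02 -9.000e-01]
shift now [-1.000e-01  1.295e+02 -9.000e-01]
```

The pick hasn't slipped in the hand. Lowering into the fork.

```bash
python3 -m inch '[{"ax":0,"ay":0,"az":0,"x":0,"y":15,"z":-0.8,"hand":1},{"ax":0,"ay":0,"az":0,"x":0,"y":25,"z":0,"hand":1},{"ax":0,"ay":0,"az":0,"x":0,"y":25,"z":0,"hand":1},{"ax":0,"ay":0,"az":0,"x":0,"y":20,"z":0,"hand":1},{"ax":0,"ay":0,"az":0,"x":0,"y":0,"z":0,"hand":1}]'
python3 -m inch '[{"ax":0,"ay":0,"az":0,"x":0,"y":15,"z":0,"hand":1},{"ax":0,"ay":0,"az":0,"x":0,"y":12,"z":0,"hand":1},{"ax":0,"ay":0,"az":0,"x":0,"y":8,"z":0,"hand":1},{"ax":0,"ay":0,"az":0,"x":0,"y":4,"z":0,"hand":1},{"ax":0,"ay":0,"az":0,"x":0,"y":0,"z":0,"hand":1}]'
python3 -m inch '[{"ax":0,"ay":0,"az":0,"x":0,"y":2,"z":0,"hand":1},{"ax":0,"ay":0,"az":0,"x":0,"y":0,"z":0,"hand":1},{"ax":0,"ay":0,"az":0,"x":0,"y":0,"z":0,"hand":1}]'
python3 -c "
from h import *
plan([.4427,.2825,.1249],21.92)
print(get_state()['contact_force'])"
```

```text
time: 24.92
eef_pos: [0.4397, 0.2812, 0.1642]
tcp_rot: [0.589, -0.397, 0.394, -0.583]
contact_force: [-0.5, 0.4, -1.0]
opening: 0.122
time: 25.33
eef_pos: [0.4425, 0.2823, 0.1297]
tcp_rot: [0.587, -0.396, 0.395, -0.586]
contact_force: [-0.2, 0.1, -1.1]
opening: 0.12
time: 25.58
eef_pos: [0.4433, 0.2827, 0.1291]
tcp_rot: [-0.586, 0.395, -0.396, 0.586]
contact_force: [0.1, -0.7, -0.6]
opening: 0.118
p [0.4433 0.2827 0.1291] zaxis yaw 21.94
rotvec [-0.0011  0.0004 -0.    ] deg [-0.06  0.02 -0.  ] shift after turn [-0.   4.2 -0.6]
shift now [-0.   4.2 -0.6]
[ 0.05652733 -0.72016906 -0.59192088]
```

```bash
python3 -m inch '[{"ax":0,"ay":0,"az":0,"x":0,"y":2,"z":-0.5,"hand":1},{"ax":0,"ay":0,"az":0,"x":0,"y":0,"z":0,"hand":1},{"ax":0,"ay":0,"az":0,"x":0,"y":0,"z":0,"hand":1}]'
python3 -m inch '[{"ax":0,"ay":0,"az":0,"x":0,"y":1.5,"z":0,"hand":1},{"ax":0,"ay":0,"az":0,"x":0,"y":0,"z":0,"hand":1},{"ax":0,"ay":0,"az":0,"x":0,"y":0,"z":0,"hand":1}]'
```

```text
time: 25.83
eef_pos: [0.4424, 0.2824, 0.1265]
tcp_rot: [-0.586, 0.396, -0.396, 0.586]
contact_force: [-0.0, 0.9, -0.2]
opening: 0.123
time: 26.08
eef_pos: [0.4426, 0.2824, 0.125]
tcp_rot: [-0.586, 0.396, -0.396, 0.586]
contact_force: [-0.2, -0.4, -0.6]
opening: 0.123
```

```bash
python3 -m inch '[{"ax":0,"ay":0,"az":0,"x":0,"y":0.7,"z":0,"hand":1},{"ax":0,"ay":0,"az":0,"x":0,"y":0,"z":0,"hand":1},{"ax":0,"ay":0,"az":0,"x":0,"y":0,"z":0,"hand":1}]'
```

```text
time: 26.33
eef_pos: [0.4429, 0.2825, 0.125]
tcp_rot: [-0.586, 0.395, -0.396, 0.586]
contact_force: [-0.5, -1.4, 3.1]
opening: 0.123
```

The pick is seated (3 N at the grasp height). Opening the jaws and retreating upward.

```bash
python3 -m inch '[{"ax":0,"ay":0,"az":0,"x":0,"y":0,"z":0,"hand":0.5},{"ax":0,"ay":0,"az":0,"x":0,"y":0,"z":0,"hand":0},{"ax":0,"ay":0,"az":0,"x":0,"y":0,"z":0,"hand":-0.5},{"ax":0,"ay":0,"az":0,"x":0,"y":0,"z":0,"hand":-0.5},{"ax":0,"ay":0,"az":0,"x":0,"y":0,"z":0,"hand":-0.5}]'
python3 -m inch '[{"ax":0,"ay":0,"az":0,"x":0,"y":-10,"z":0,"hand":-0.5},{"ax":0,"ay":0,"az":0,"x":0,"y":-20,"z":0,"hand":-0.5},{"ax":0,"ay":0,"az":0,"x":0,"y":-25,"z":0,"hand":-0.5},{"ax":0,"ay":0,"az":0,"x":0,"y":-30,"z":0,"hand":-0.5},{"ax":0,"ay":0,"az":0,"x":0,"y":-30,"z":0,"hand":-0.5}]'
python3 -m inch '[{"ax":0,"ay":0,"az":0,"x":0,"y":-20,"z":0,"hand":-0.5},{"ax":0,"ay":0,"az":0,"x":0,"y":0,"z":0,"hand":-0.5},{"ax":0,"ay":0,"az":0,"x":0,"y":0,"z":0,"hand":-0.5}]'
python3 - <<'E'
from h import *
c=cam('wrist');t=cam('top');s=cam('scene');store(t,'t16');store(s,'s16')
a=cv2.resize(c['img'][120:330,230:400],None,fx=1.8,fy=1.8)          # stand
b=cv2.resize(t['img'][185:290,370:455],None,fx=3.6,fy=3.6,interpolation=cv2.INTER_CUBIC) # tray top
d=cv2.resize(s['img'][150:390,170:520],None,fx=1.0,fy=1.0)
h=378;a=a[:h];b=b[:h]
W=np.zeros((600,800,3),np.uint8);W[:a.shape[0],:a.shape[1]]=a;W[:b.shape[0],310:310+b.shape[1]]=b
e=cv2.resize(s['img'][150:250,160:240],None,fx=2.2,fy=2.2);W[380:380+e.shape[0],:e.shape[1]]=e
f=cv2.resize(s['img'][255:385,340:515],None,fx=1.69,fy=1.69);W[380:380+f.shape[0],310:310+f.shape[1]]=f
cv2.imwrite('pics/final.png',W[:,:,::-1]);print(b.shape,e.shape,f.shape)
q=proj(t,[[.522,-.192,.005]])[0];print('ring px in crop',(q-[370,185])*3.6+[310,0])
E
```

```text
time: 26.75
eef_pos: [0.4422, 0.2823, 0.1239]
tcp_rot: [0.586, -0.396, 0.396, -0.586]
contact_force: [-0.1, -0.7, 0.4]
opening: 0.75
time: 27.17
eef_pos: [0.442, 0.2822, 0.2407]
tcp_rot: [0.586, -0.396, 0.396, -0.586]
contact_force: [0.3, 0.3, 1.2]
opening: 0.751
time: 27.42
eef_pos: [0.4432, 0.2827, 0.2613]
tcp_rot: [-0.585, 0.395, -0.396, 0.587]
contact_force: [0.8, -0.5, 0.1]
opening: 0.749
(378, 306, 3) (220, 176, 3) (220, 296, 3)
ring px in crop [432.3795157  239.27480573]
```

View pics/final.png

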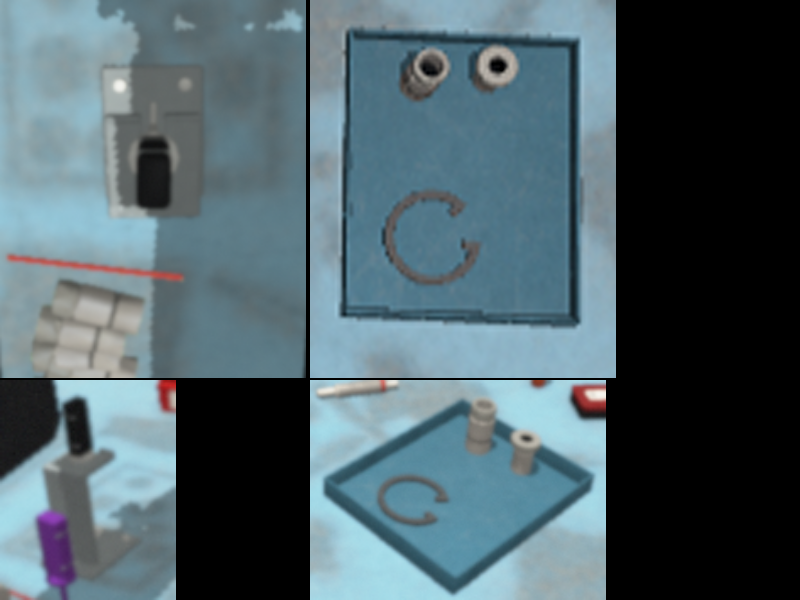

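The ring lies flat in the tray (top crop (432,239), clear of both parts). The pick hangs upright in its fork, foot along the slot. The purple decoy is untouched.

```bash
python3 -c "
from plant import sign_off
print(sign_off())"
```

```text
the job is handed in; nothing more can be done
None
```

The ring is out of the housing and flat on the tray floor, and the black-handled pick is back upright in its stand. I handed the job in at about 27.5 s of the 64 s allowed.

- **First lift failed:** the ring came free of the lip but slipped off the foot and was left lying tilted on the housing rim across the slot. I fitted its pose from the camera images, hooked it again at the slot and lifted more slowly. It then hung from the foot all the way to the tray.
- **Ring:** the last pictures show it flat and clear of the sleeve and plug. The fit put it at about (0.522, −0.192) m with a tilt under about 1°, but that fit was only a moderate match (0.56 overlap) because part of the ring was brightly lit. I relied on the last pictures to confirm it.
- **Pick:** it seated in the fork at the same height as when I gripped it, with about 3 N of contact, and the gripper is clear above it.
- **Other things:** the sleeve, plug and purple decoy look untouched in the pictures. I did not re-check the loupe or plug gauge individually, but the arm was not near the loupe. The carried ring should have passed well above the gauge.
- **Forces:** the highest wrist force I read was about 6 N.

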